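# Fill the lower tote and stack the upper one on it

### The arm

A 6-joint arm with a two-finger parallel gripper is mounted at the origin on a cart in front of the work surface, level with it; the furniture and walls round the work are solid. World frame = base frame: x ahead of the robot, y to its left, z up, the work surface at z = 0. Lengths are in m, angles in degrees, forces in N, time in s.
With the tool pointing down it reaches from about 0.35 to 0.875 m from the base axis. Payload 4.2 kg.
Tool frame: the origin (TCP) lies midway between the tips of the shut fingers; the grasp point (between the pads) lies 19 mm behind it; z points along the fingers, y is the line along which they close (so a half turn about z gives the same grasp; the last joint's range is limited). The gripper opens to 87 mm and grips with 3 to 60 N. Pads are 19 mm wide; open, the fingers measure 117 mm over their backs; the gripper's body (75 mm by 190 mm) begins 51 mm behind the grasp point.
Start: joints at [-56.803, 22.042, 0.453, 0, -68.411, -14.817], TCP at [0.197, -0.593, 0.223] pointing down, gripper open.
Joint ranges: [-179.83, 179.83], [-69.29, 118.12], [-61.27, 80.66], [-181.25, 117.63], [-171.15, -9.14], [-177.46, 177.46]. Speed limits (degrees/s): [159.86, 159.86, 180, 180, 180, 180].

### API

Orientations are given as a 3x3 rotation matrix whose columns are the frame's x, y, z axes.
In Python, from station import sense, capture, finish_job, silhouettes, landmark_of gives the robot as it stands.
- The arm moves only by the tool step_arm, never from a script. Its arguments are lists of equal length, an entry for each row: "linear": the shift along the tool's x, y, z in mm, a list of three; "delta_rot": the turn, a rotation vector about the tool's x, y, z in rad, a list of three; "grip": the finger opening in mm, from 0 to 87. A call has 1 to 10 rows; each row shifts and turns the commanded pose from where the row before left it, along the tool's axes as they then stand; what a row does not reach is not made up. A row lasts 1/8 s, in which the tool goes at most 62.5 mm and 10.7 degrees, less where a joint would pass 70% of its speed; a pose out of reach is approached as far as the arm can. A call with a gripper value outside its range is refused whole. The fingers move at their own pace and stop on an object; the grip force is fixed at half the most. Time passes only in rows, so rows that do not move let the fingers close. It gives the time, the measured TCP pose, the force, the opening and the grip force at its end, in the units of the state.
- sense(): the state, without advancing time (a new reading comes with each control period).
- capture(name): name is "scene" or "top" or "wrist"; returns a dict with "img" (480x640x3 uint8, red, green, blue), "fx", "fy", "cx", "cy" (pixels), "world_to_cam" (4x4, takes a point from world to camera coordinates); the wrist camera has in their place "mount" (4x4, takes a point from camera to tool coordinates, whose origin is the TCP and whose axes are the flange's). Camera axes: x right, y up, looking along -z (the intrinsics and any distortion apply to the point x, -y, -z); pixel columns grow to the right and rows downward; lengths in m; the calibration is good to about 2 mm. A picture is of the moment at which its call begins: read the wrist's pose just before it. There is no depth.
- finish_job(): hands the job in; it is judged then, once.
Trained networks look in the newest picture that a camera, given by its name, has taken for a name from the list of things; names that differ only in an ending like _2 or _b are one class to them, and where a whole thing is asked for, a point or a joint stands for the part that bears it (a point fixed in the world has none). Each returns a list of dicts, best first, with "score" (0 to 1); they miss things now and then, are a little off and sometimes report something else, mostly with a low value. They report only what shows in the picture. A call takes as long as a camera call. They do not tell look-alikes from the thing itself.
- silhouettes(camera, label): "mask" (480x640 bool, what is visible of it) and "point" ([column, row] in pixels, amid what is visible of it).
- landmark_of(camera, label): "point" ([column, row] in pixels: a listed point, or the origin of a listed thing).
The state is a dict: "time_s": time; "joints": joint angles; "joint_velocities": joint speeds; "effort": joint torques, N m; "tcp_pos": TCP position; "ee_rot": TCP orientation; "wrist_force": force on the tool from outside, world axes, zero at the start; "moment": the same for the moment, N m; "gripper_width": opening from 0.0 (shut) to 1.0 (fully open); "gripper_force": force on a finger pad.
Only numpy, scipy, OpenCV 4.12 (cv2) and the standard library are available. Lean on these libraries where they do the work, as an engineer would, in place of code of your own. Each camera call takes 0.05 s, during which the arm holds its last target. There are 200 camera calls.

### The job

Two empty stack-nest totes sit nested, one inside the other, in the steel cradle: pull the cradle's gate all the way down, lift the upper tote out and set it aside on the bench, then put every loose black cap nut into the lower tote so that each lies on its floor. Then set the upper tote back on the lower one, turned half a turn from how it was nested, so that it stands level on the lower one's posts above the nuts, and push the gate fully up again. The lower tote stays in the cradle, and the other things on the bench (the seal ring, which is not a nut, the bottle and the tape roll) stay where they are.

Things in the scene. Friction and masses are not known exactly. Their poses are not given: they have to be found in the camera images.
- cradle: Fixed grey sheet-steel cradle, open on top, 210 (x) x 236 (y) x 104 mm. Origin: centre of its underside on the bench. Its front, with the gate, faces its own -x, which points about to the robot's right (world -y). Floor 6 mm thick; inside 195 (x) x 220 mm (y); side walls at +-y 63 mm high, back wall at +x 104 mm high.
- gate (a joint): Angle of the cradle's bottom-hinged front gate, rad: 0 = up (shut), 1.57 = down flat in front of the cradle. Friction holds it where it is left; 3 to 6 N at the bar moves it. A 200 mm wide, 6 mm thick panel, 88 mm high; two arms carry the bar. While it is up the bar lies over the totes' edge, so no tote can be lifted out or put in.
- gate_bar (a point): Middle of the gate's round bar, 12 mm thick, 184 mm long, parallel to the cradle's y axis. It can be pinched across from above in every gate position (it turns between the fingers). About 162 mm above the bench when the gate is up, 62 mm when down; 32 mm above the rim of stacked totes.
- gate_hinge (a point): Middle of the gate's hinge line (parallel to the cradle's y axis), 99 mm in front (-x) of the cradle's centre, 12 mm above the bench. At gate angle q the bar's middle is at (0.05 cos q - 0.15 sin q, 0, 0.15 cos q + 0.05 sin q) m from it in the cradle's axes.
- lower_tote: Beige plastic stack-nest tote, 0.35 kg, 174 (x) x 210 (y) mm over the rim, 64 mm high, walls 3 mm, loose in the cradle. Origin: centre of its underside. A ridge along its y axis (24 wide, 31 high) parts it into two troughs: floor 3 mm above the underside, |x| 12 to 76, |y| up to 82 mm. Each trough holds two nuts, for instance at x = +-44, y = +-42 mm.
- upper_tote: Identical tote, 0.24 to 0.39 kg, at the start nested in the lower one with the same heading, its underside 34 mm above the lower's. Turned half a turn it stands on the lower one's posts instead: underside 60 mm above the lower's, its foot (158 x 194 mm) 4 mm deep inside the lower's rim opening (164 x 200 mm).
- upper_web (a point): Middle of the top edge of the upper tote's grip web, 60 mm above its underside at x = y = 0: an upright plate on the ridge, 12 mm thick (x), 120 mm long (y), reaching down 29 mm to the ridge. Pinch it across x from above. The lower tote has the same web.
- lower_card_end (a point): Middle of the lower tote's +y end wall (card-holder end), 103 mm from the centre, 50 mm above its underside. The four posts, tops 60 mm above the underside, stand against the end walls and reach in to |y| = 88 mm: at this end near the corners, |x| 50 to 72 mm; at the other end near the middle, |x| 16 to 38 mm.
- upper_card_end (a point): The same point of the upper tote; the upper tote's posts lie likewise, over recesses in its floor that swallow the lower one's posts when nested.
- mat: Thin black rubber mat lying fixed on the bench, 200 (x) x 220 (y) x 2 mm, kept clear: there the upper tote can be set aside. Origin: centre of its underside.
- nut_1: Black castellated cap nut, a ring with a hole, 57 mm across and 34 mm high, lying on its face, 45 g; may be absent (two to four are there). Origin: centre of its underside.
- nut_2: Black castellated cap nut, a ring with a hole, 57 mm across and 34 mm high, lying on its face, 45 g; may be absent (two to four are there). Origin: centre of its underside.
- nut_3: Black castellated cap nut, a ring with a hole, 57 mm across and 34 mm high, lying on its face, 45 g; may be absent (two to four are there). Origin: centre of its underside.
- nut_4: Black castellated cap nut, a ring with a hole, 57 mm across and 34 mm high, lying on its face, 45 g; may be absent (two to four are there). Origin: centre of its underside.
- seal: Black rubber seal ring, 69 mm across, 30 mm high, smooth with a broad flat top, wider than the nuts: a bystander that stays on the bench. Origin: centre of its underside.
- bottle: Oil dropper bottle standing, 41 mm across, 134 mm high: bystander. Origin: centre of its underside.
- tape: Roll of tape lying flat, 62 mm across, 19 mm high: bystander. Origin: centre of its underside.
Mind the look-alikes: they are no part of the job. Leave any orange, pink or red look-alike of the nut_4 alone.

How it is judged:
By the outcome, as a careful person would: the job done as asked, in the order asked, and still so for the second after the job is handed in, with the robot touching nothing.
Of nut_1, nut_2, nut_3, nut_4 only 2 to 4 are there at a start; the rules pass over those that are not, and their reading is None.
At some moment in a run one of nut_1, nut_2, nut_3, nut_4 may be knocked a few centimetres aside while the robot is not near it.
It also fails if it takes over 210 s, if anything falls off the work surface, if the arm or the gripper's body presses on something with over 40 N, if the wrist force passes 120 N, or if a joint passes its speed limit or range.

## Working session

There is one attempt and no reset: what is moved stays moved. The work goes in short steps, Python scripts to look and compute and a tool call to move; the robot and the scene stay as the last step left them, time stands still between calls to the robot, and variables do not carry over. Pictures are saved under pics/ and viewed, at most 14 in all, crops included, and the job is handed in when it is done.

Besides the shell and the picture viewer there is one more tool, called after "Request:" as a command line: name --argument value ..., lists and objects as JSON in quotes. step_arm: Moves the arm, as the interface text tells. Its arguments: {"type":"object","properties":{"linear":{"type":"array"},"delta_rot":{"type":"array"},"grip":{"type":"array"}},"required":["linear","delta_rot","grip"]}

```bash
ls; mkdir -p pics
cat > h.py <<'E'
import numpy as np, cv2
from station import *
def cap(n):
    s=sense(); c=capture(n); 
    if n=='wrist':
        T=np.eye(4);T[:3,:3]=s['ee_rot'];T[:3,3]=s['tcp_pos']
        c['c2w']=T@np.array(c['mount'])
    else: c['c2w']=np.linalg.inv(np.array(c['world_to_cam']))
    return c
def ray(c,p,z):
    d=np.array([(p[0]-c['cx'])/c['fx'],-(p[1]-c['cy'])/c['fy'],-1.])
    d=c['c2w'][:3,:3]@d;o=c['c2w'][:3,3]
    return o+d*(z-o[2])/d[2]
def save(c,f,crop=None,k=1):
    i=c['img'][:,:,::-1]
    if crop: x0,y0,x1,y1=crop;i=i[y0:y1,x0:x1]
    if k!=1:i=cv2.resize(i,None,fx=k,fy=k,interpolation=cv2.INTER_CUBIC)
    cv2.imwrite('pics/'+f,i)
E
python3 - <<'E'
from h import *
np.set_printoptions(precision=3,suppress=True)
s=sense();print(s['tcp_pos'],s['ee_rot'],s['time_s'])
Z={'gate_bar':.162,'upper_web':.100,'lower_card_end':.056,'upper_card_end':.09,'cradle':0,'mat':0,'nut_1':0,'seal':0,'bottle':0,'tape':0,'upper_tote':.04}
for n in('top','scene'):
    c=cap(n);save(c,n+'0.png');print(n,[k for k in c], c['c2w'][:3,3])
    for l,z in Z.items():
        for d in landmark_of(n,l)[:6]:print(l,round(d['score'],2),np.round(d['point']),ray(c,d['point'],z))
E
```

```text
pics
[ 0.197 -0.593  0.221] [[-0.949 -0.315 -0.001]
 [-0.315  0.949  0.002]
 [ 0.     0.002 -1.   ]] 0.0
top ['img', 'fx', 'fy', 'cx', 'cy', 'world_to_cam', 'c2w'] [ 0.295 -0.041  1.256]
gate_bar 0.73 [191. 223.] [0.535 0.211 0.162]
gate_bar 0.5 [228. 236.] [0.509 0.137 0.162]
upper_web 0.83 [175. 229.] [0.535 0.257 0.1  ]
lower_card_end 0.76 [183. 277.] [0.441 0.247 0.056]
upper_card_end 0.63 [175. 280.] [0.429 0.254 0.09 ]
cradle 0.36 [178. 233.] [0.547 0.275 0.   ]
mat 0.65 [480. 243.] [ 0.533 -0.413  0.   ]
nut_1 0.9 [443. 360.] [ 0.27  -0.319  0.   ]
nut_1 0.85 [377. 185.] [ 0.668 -0.179  0.   ]
nut_1 0.76 [349. 228.] [ 0.563 -0.114  0.   ]
nut_1 0.7 [334. 186.] [ 0.662 -0.078  0.   ]
nut_1 0.69 [266. 163.] [0.718 0.08  0.   ]
nut_1 0.63 [339. 279.] [ 0.446 -0.09   0.   ]
seal 0.82 [401. 274.] [ 0.458 -0.231  0.   ]
bottle 0.65 [453. 155.] [ 0.742 -0.359  0.   ]
bottle 0.25 [403. 274.] [ 0.458 -0.235  0.   ]
tape 0.88 [408. 319.] [ 0.359 -0.244  0.   ]
upper_tote 0.78 [177. 234.] [0.538 0.268 0.04 ]
scene ['img', 'fx', 'fy', 'cx', 'cy', 'world_to_cam', 'c2w'] [-0.148  0.78   0.724]
gate_bar 0.85 [236. 265.] [0.539 0.208 0.162]
upper_web 0.73 [222. 299.] [0.54  0.262 0.1  ]
lower_card_end 0.86 [256. 331.] [0.442 0.258 0.056]
upper_card_end 0.77 [261. 322.] [0.423 0.259 0.09 ]
cradle 0.84 [231. 336.] [0.528 0.261 0.   ]
mat 0.88 [378. 222.] [ 0.548 -0.417  0.   ]
nut_1 0.9 [349. 278.] [ 0.439 -0.089  0.   ]
nut_1 0.67 [306. 239.] [ 0.667 -0.187  0.   ]
nut_1 0.6 [286. 254.] [ 0.662 -0.088  0.   ]
nut_1 0.51 [234. 273.] [0.714 0.076 0.   ]
nut_1 0.5 [316. 262.] [ 0.563 -0.104  0.   ]
seal 0.69 [372. 252.] [ 0.46  -0.242  0.   ]
bottle 0.75 [325. 215.] [ 0.72  -0.356  0.   ]
tape 0.84 [404. 265.] [ 0.352 -0.234  0.   ]
tape 0.18 [236. 266.] [0.737 0.046 0.   ]
upper_tote 0.86 [232. 325.] [0.516 0.263 0.04 ]
```

View pics/top0.png

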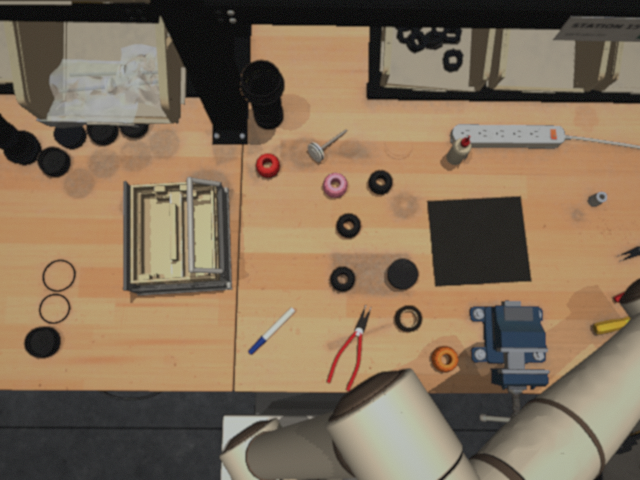

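View pics/scene0.png

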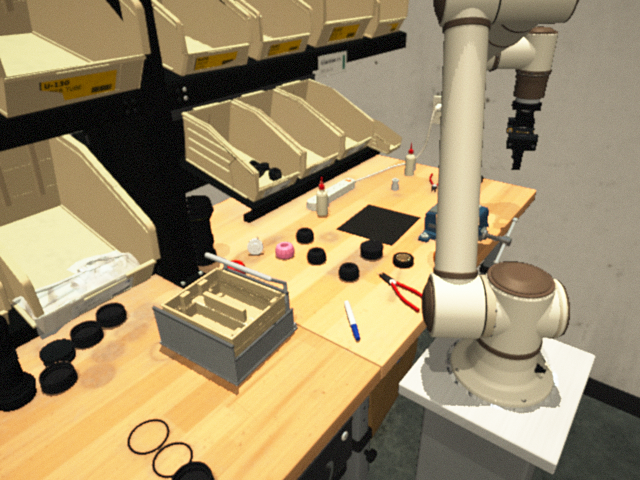

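Three black castellated rings fit "nut": (380,182), (348,225) and (342,279). The seal is the solid wide one at (402,274) and the tape is at (408,319). The pink (335,185), red (266,165) and orange (445,359) rings are look-alikes. I'll check this in one enlarged crop.

```bash
cat >> h.py <<'E'
def to(p,yaw,name=''):
    """total tool-axis shift (mm) and z turn to reach tcp p with tool y axis at angle yaw deg from world +y"""
    s=sense();R=np.array(s['ee_rot']);d=R.T@(np.array(p)-s['tcp_pos'])*1000
    cur=np.degrees(np.arctan2(-R[0,1],R[1,1]));dy=(yaw-cur+180)%360-180
    print(name,'shift tool',np.round(d,1),'cur yaw',round(cur,1),'rotz(tool) rad',round(-np.radians(dy),3),'t',s['time_s'],'tcp',np.round(s['tcp_pos'],4),'j',np.round(s['joints'],0))
E
python3 - <<'E'
from h import *
c=cap('top');save(c,'crop1.png',(110,150,460,310),2.2)
m=silhouettes('top','gate_bar')
for d in m[:1]:
    y,x=np.nonzero(d['mask']);print(d['score'],cv2.minAreaRect(np.c_[x,y].astype(np.float32)))
for l,z in(('upper_tote',.104),('mat',0),('cradle',.09)):
  d=silhouettes('top',l)[0];y,x=np.nonzero(d['mask'])
  b=cv2.boxPoints(cv2.minAreaRect(np.c_[x,y].astype(np.float32)))
  print(l,d['score'],[np.round(ray(c,p,z),3)[:2].tolist() for p in b])
to((.537,.209,.22),0)
E
```

```text
0.74 ((208.19619750976562, 228.00595092773438), (102.78416442871094, 42.384010314941406), 88.87670135498047)
upper_tote 0.81 [[0.636, 0.357], [0.638, 0.176], [0.423, 0.166], [0.421, 0.342]]
mat 0.96 [[0.631, -0.293], [0.653, -0.52], [0.446, -0.524], [0.427, -0.304]]
cradle 0.59 [[0.647, 0.385], [0.656, 0.151], [0.404, 0.136], [0.397, 0.361]]
 shift tool [-575.5  654.     2.5] cur yaw 18.4 rotz(tool) rad 0.321 t 1.45 tcp [ 0.1971 -0.5931  0.2225] j [-57.  22.   0.   0. -68. -15.]
```

View pics/crop1.png

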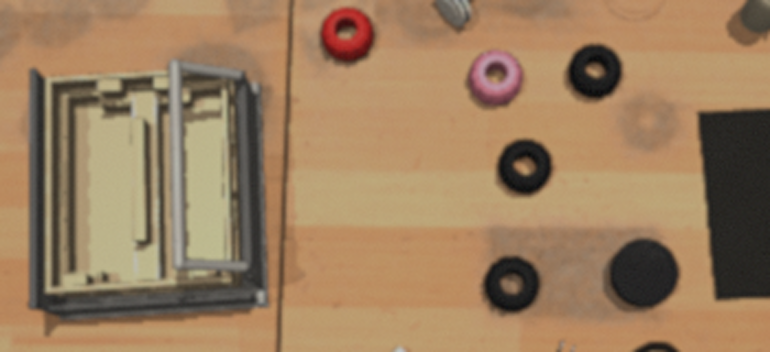

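The crop confirms it: black nuts with holes at crop (595,70), (525,167) and (512,284). The seal has a flat solid top at (643,272), and the pink and red rings are look-alikes. The gate bar runs (176,65) to (179,268).

Run:
```python
from h import *
c=cap('top')
f=lambda x,y,z:np.round(ray(c,(110+x/2.2,150+y/2.2),z),4)
a,b=f(176,68,.162),f(179,266,.162);print('bar',a,b,(a+b)/2,np.degrees(np.arctan2(*(b-a)[[1,0]])))
for t in((138,118),(140,244)):print('web',f(*t,.1))
for t in((52,78),(46,292)):print('rim',f(*t,.104))
for t in((37,70),(36,308)):print('back',f(*t,.104))
for t in((700,113),(717,299)):print('mat',f(*t,0))
for n,t in(('nutA',(595,70)),('nutB',(525,167)),('nutC',(512,284))):print(n,f(*t,.034))
```

```text
bar [0.6225 0.2171 0.162 ] [0.4397 0.2048 0.162 ] [0.5311  0.21095 0.162  ] -176.1505612573469
web [0.5907 0.2655 0.1   ]
web [0.4684 0.2565 0.1   ]
rim [0.6284 0.3491 0.104 ]
rim [0.4218 0.34   0.104 ]
back [0.6362 0.3641 0.104 ]
back [0.4068 0.3481 0.104 ]
mat [ 0.6288 -0.2968  0.    ]
mat [ 0.4326 -0.3091  0.    ]
nutA [ 0.6642 -0.1826  0.034 ]
nutB [ 0.5612 -0.1105  0.034 ]
nutC [ 0.4419 -0.0975  0.034 ]
```

Request:
step_arm --linear '[[0, 0, -30], [0, 0, -20], [-20, 60, 0], [-20, 60, 0], [-20, 60, 0], [-20, 60, 0], [-20, 60, 0], [-20, 60, 0], [-20, 60, 0], [-20, 60, 0]]' --delta_rot '[[0, 0, 0], [0, 0, 0], [0, 0, 0], [0, 0, 0], [0, 0, 0], [0, 0, 0], [0, 0, 0], [0, 0, 0], [0, 0, 0], [0, 0, 0]]' --grip '[60, 60, 60, 60, 60, 60, 60, 60, 60, 60]'

```text
time_s: 2.75
tcp_pos: [0.1997, -0.1166, 0.2738]
ee_rot: [[-0.949, -0.314, 0.003], [-0.314, 0.949, 0.001], [-0.003, -0.0, -1.0]]
wrist_force: [1.2, 0.9, 0.4]
gripper_width: 0.684
gripper_force: 0.0
```

Run:
```python
from h import *
to((.531,.211,.24),4)
```

```text
shift tool [-417.4  206.8   35.1] cur yaw 18.3 rotz(tool) rad 0.25 t 2.75 tcp [ 0.1997 -0.1166  0.2738] j [ 13. -26. -38.  -0. -78. -85.]
```

Request:
step_arm --linear '[[-52, 26, 4], [-52, 26, 4], [-52, 26, 4], [-52, 26, 4], [-52, 26, 4], [-52, 26, 4], [-52, 26, 4], [-53, 25, 6], [0, 0, 0], [0, 0, 0]]' --delta_rot '[[0, 0, 0], [0, 0, 0], [0, 0, 0], [0, 0, 0], [0, 0, 0], [0, 0, 0], [0, 0, 0], [0, 0, 0], [0, 0, 0.125], [0, 0, 0.125]]' --grip '[60, 60, 60, 60, 60, 60, 60, 60, 60, 60]'

```text
time_s: 4.0
tcp_pos: [0.5312, 0.2108, 0.2383]
ee_rot: [[-0.998, -0.067, -0.001], [-0.067, 0.998, -0.001], [0.002, -0.001, -1.0]]
wrist_force: [0.1, -0.1, -0.1]
gripper_width: 0.689
gripper_force: 0.0
```

Run:
```python
from h import *
c=cap('wrist');save(c,'w1.png')
for d in landmark_of('wrist','gate_bar')[:2]:print(d['score'],d['point'],ray(c,d['point'],.162))
for d in landmark_of('wrist','upper_web')[:2]:print(d['score'],d['point'],ray(c,d['point'],.1))
d=silhouettes('wrist','upper_web')
to((.531,.211,.152),4)
```

```text
0.83 [325.8, 255.3] [0.53505004 0.2170917  0.162     ]
0.59 [379.3, 232.7] [0.53408156 0.26425833 0.1       ]
 shift tool [-0.2  0.7 87.5] cur yaw 4.2 rotz(tool) rad 0.003 t 4.2 tcp [0.5308 0.2102 0.2395] j [  38.   16.   -6.    0.  -68. -124.]
```

View pics/w1.png

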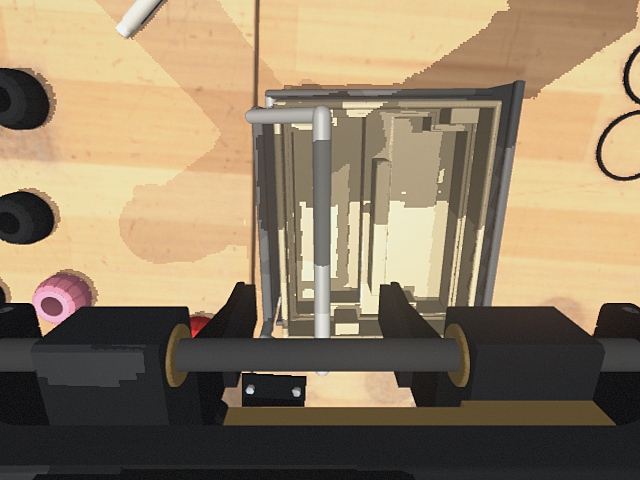

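Request:
step_arm --linear '[[0, 1, 30], [0, 1, 30], [0, 1, 26], [0, 0, 10], [0, 0, 0], [0, 0, 0], [0, 0, 0], [0, 0, 0]]' --delta_rot '[[0, 0, 0], [0, 0, 0], [0, 0, 0], [0, 0, 0], [0, 0, 0], [0, 0, 0], [0, 0, 0], [0, 0, 0]]' --grip '[60, 60, 60, 60, 0, 0, 0, 0]'

```text
time_s: 5.2
tcp_pos: [0.5309, 0.2134, 0.1441]
ee_rot: [[-0.997, -0.071, 0.001], [-0.071, 0.997, 0.001], [-0.001, 0.001, -1.0]]
wrist_force: [-0.1, 0.1, 1.3]
gripper_width: 0.321
gripper_force: 0.0
```

Request:
step_arm --linear '[[0, 0, 0], [0, 0, 0], [0, 0, 0], [0, 0, 0], [0, 0, 0]]' --delta_rot '[[0, 0, 0], [0, 0, 0], [0, 0, 0], [0, 0, 0], [0, 0, 0]]' --grip '[0, 0, 0, 0, 0]'

```text
time_s: 5.82
tcp_pos: [0.5307, 0.2134, 0.1436]
ee_rot: [[-0.997, -0.071, 0.0], [-0.071, 0.997, 0.0], [-0.0, 0.0, -1.0]]
wrist_force: [-0.8, 0.4, 1.0]
gripper_width: 0.129
gripper_force: 30.0
```

Gripped (11 mm). Now I'll swing the gate down along the arc.

Request:
step_arm --linear '[[0, -24, -6], [0, -25, -2], [0, -25, 2], [0, -24, 6], [0, -23, 9], [0, -21, 13], [0, -19, 16], [0, -16, 19], [0, -13, 21], [0, -10, 23]]' --delta_rot '[[0, 0, 0], [0, 0, 0], [0, 0, 0], [0, 0, 0], [0, 0, 0], [0, 0, 0], [0, 0, 0], [0, 0, 0], [0, 0, 0], [0, 0, 0]]' --grip '[0, 0, 0, 0, 0, 0, 0, 0, 0, 0]'

```text
time_s: 7.08
tcp_pos: [0.545, 0.0138, 0.0417]
ee_rot: [[-0.998, -0.07, 0.001], [-0.07, 0.998, 0.001], [-0.001, 0.001, -1.0]]
wrist_force: [-13.4, 33.7, 35.7]
gripper_width: 0.123
gripper_force: 31.3
```

Request:
step_arm --linear '[[0, 0, 3], [0, 0, 2], [0, 0, 0], [0, 0, 0], [0, 0, 0], [0, 0, 0], [0, 0, -40], [0, 0, -50], [0, 0, -50]]' --delta_rot '[[0, 0, 0], [0, 0, 0], [0, 0, 0], [0, 0, 0], [0, 0, 0], [0, 0, 0], [0, 0, 0], [0, 0, 0], [0, 0, 0]]' --grip '[0, 0, 0, 50, 50, 50, 50, 50, 50]'

```text
time_s: 8.2
tcp_pos: [0.5444, 0.0133, 0.1785]
ee_rot: [[-0.998, -0.07, -0.001], [-0.07, 0.998, -0.001], [0.001, -0.0, -1.0]]
wrist_force: [1.3, 0.7, -0.3]
gripper_width: 0.567
gripper_force: 0.0
```

Run:
```python
from h import *
for n in('top','scene'):
    c=cap(n)
    for l,z in(('gate_bar',.062),('upper_web',.1),('upper_card_end',.09),('lower_card_end',.056)):
        for d in landmark_of(n,l)[:1]:print(n,l,round(d['score'],2),np.round(d['point']),ray(c,d['point'],z))
to((.531,.2635,.23),4)
```

```text
top gate_bar 0.82 [288. 225.] [0.55647861 0.02335957 0.062     ]
top upper_web 0.5 [292. 229.] [0.53921852 0.01251702 0.1       ]
top lower_card_end 0.7 [340. 284.] [ 0.42923131 -0.09046704  0.056     ]
scene gate_bar 0.65 [291. 263.] [0.55025856 0.01677885 0.062     ]
scene upper_web 0.89 [225. 299.] [0.53425291 0.25666315 0.1       ]
scene upper_card_end 0.86 [258. 321.] [0.43175046 0.25852512 0.09      ]
scene lower_card_end 0.6 [260. 330.] [0.43895878 0.25125059 0.056     ]
 shift tool [ -4.4 250.2 -54.1] cur yaw 4.1 rotz(tool) rad 0.001 t 8.7 tcp [0.5442 0.0136 0.1761] j [  18.   17.  -15.   -0.  -59. -104.]
```

Request:
step_arm --linear '[[0, 0, -50], [0, 50, 0], [0, 50, 0], [0, 50, 0], [0, 50, 0], [-4, 49, 0], [0, 0, 0]]' --delta_rot '[[0, 0, 0], [0, 0, 0], [0, 0, 0], [0, 0, 0], [0, 0, 0], [0, 0, 0], [0, 0, 0]]' --grip '[60, 60, 60, 60, 60, 60, 60]'

```text
time_s: 9.57
tcp_pos: [0.5308, 0.2653, 0.226]
ee_rot: [[-0.997, -0.075, -0.001], [-0.075, 0.997, -0.001], [0.001, -0.001, -1.0]]
wrist_force: [-0.3, 0.2, -0.8]
gripper_width: 0.69
gripper_force: 0.0
```

Run:
```python
from h import *
c=cap('wrist');save(c,'w2.png')
for l,z in(('upper_web',.1),('upper_card_end',.09)):
        for d in landmark_of('wrist',l)[:1]:print(l,round(d['score'],2),np.round(d['point']),ray(c,d['point'],z))
c=cap('top')
for l,z in(('upper_web',.1),('upper_card_end',.09)):
        for d in landmark_of('top',l)[:1]:print(l,round(d['score'],2),np.round(d['point']),ray(c,d['point'],z))
to((.531,.2625,.069),4)
```

```text
upper_web 0.81 [320. 237.] [0.53720513 0.26799004 0.1       ]
upper_card_end 0.57 [317. 100.] [0.43114317 0.25797572 0.09      ]
upper_web 0.65 [173. 233.] [0.52658758 0.26095772 0.1       ]
upper_card_end 0.9 [173. 278.] [0.43441418 0.2585001  0.09      ]
 shift tool [1.000e-01 1.300e+00 1.584e+02] cur yaw 4.0 rotz(tool) rad -0.0 t 9.875 tcp [0.5312 0.2613 0.2274] j [  42.   19.   -4.    0.  -67. -128.]
```

View pics/w2.png

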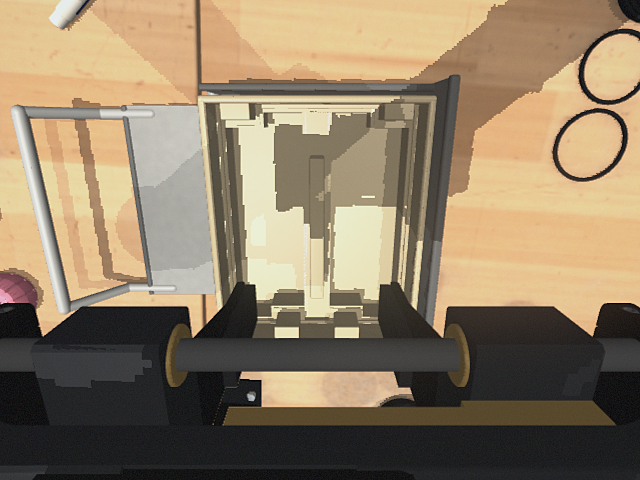

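Request:
step_arm --linear '[[0, 1, 40], [0, 0, 40], [0, 0, 40], [0, 0, 25], [0, 0, 6], [0, 0, 0], [0, 0, 0], [0, 0, 0], [0, 0, 0], [0, 0, 0]]' --delta_rot '[[0, 0, 0], [0, 0, 0], [0, 0, 0], [0, 0, 0], [0, 0, 0], [0, 0, 0], [0, 0, 0], [0, 0, 0], [0, 0, 0], [0, 0, 0]]' --grip '[50, 50, 50, 40, 40, 0, 0, 0, 0, 0]'

```text
time_s: 11.12
tcp_pos: [0.5315, 0.2639, 0.0774]
ee_rot: [[-0.997, -0.071, 0.001], [-0.071, 0.997, 0.001], [-0.001, 0.001, -1.0]]
wrist_force: [-1.5, 0.8, 4.3]
gripper_width: 0.135
gripper_force: 30.0
```

Request:
step_arm --linear '[[0, 0, 0], [0, 0, 0], [0, 0, 0]]' --delta_rot '[[0, 0, 0], [0, 0, 0], [0, 0, 0]]' --grip '[0, 0, 0]'

```text
time_s: 11.5
tcp_pos: [0.5315, 0.264, 0.0774]
ee_rot: [[-0.997, -0.071, 0.001], [-0.071, 0.997, 0.001], [-0.001, 0.001, -1.0]]
wrist_force: [-2.4, 0.8, 5.4]
gripper_width: 0.131
gripper_force: 30.0
```

Request:
step_arm --linear '[[0, 0, -6], [0, 0, -10], [0, 0, -15], [0, 0, -20], [0, 0, -25], [0, 0, -25], [0, 0, -25], [0, 0, 0]]' --delta_rot '[[0, 0, 0], [0, 0, 0], [0, 0, 0], [0, 0, 0], [0, 0, 0], [0, 0, 0], [0, 0, 0], [0, 0, 0]]' --grip '[0, 0, 0, 0, 0, 0, 0, 0]'

```text
time_s: 12.5
tcp_pos: [0.5321, 0.2641, 0.2053]
ee_rot: [[-0.997, -0.071, 0.005], [-0.071, 0.997, 0.004], [-0.005, 0.003, -1.0]]
wrist_force: [0.0, 0.6, -2.5]
gripper_width: 0.136
gripper_force: 30.0
```

Run:
```python
from h import *
s=sense();print(s['wrist_force'],s['moment'],s['gripper_width'])
c=cap('scene');save(c,'s1.png',(100,180,420,400),2)
c=cap('top')
for d in silhouettes('top','mat')[:1]:
  y,x=np.nonzero(d['mask'])
  r=cv2.minAreaRect(np.c_[x,y].astype(np.float32));print(ray(c,r[0],0),r)
to((.54,-.41,.2),4)
```

```text
[ 0.01370519  0.60058701 -2.52118314] [0.00032835 0.02421828 0.02661308] 0.13582322652268122
[ 0.53763716 -0.41133944  0.        ] ((479.09881591796875, 240.55718994140625), (87.04695892333984, 99.48222351074219), 86.36705780029297)
 shift tool [  37.5 -672.     1.9] cur yaw 4.0 rotz(tool) rad 0.0 t 12.65 tcp [0.5302 0.2629 0.2012] j [  42.   20.   -6.   -0.  -64. -128.]
```

View pics/s1.png

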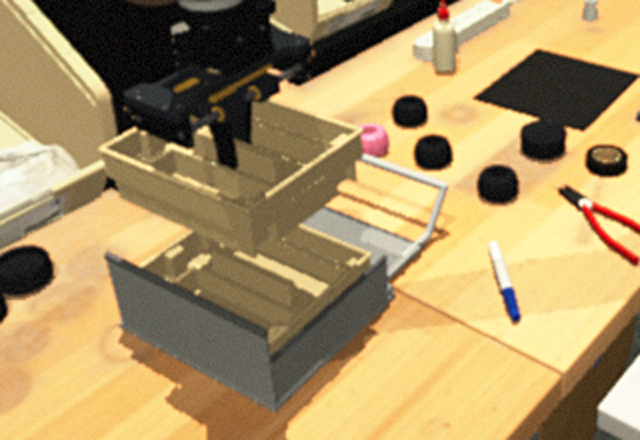

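Request:
step_arm --linear '[[2, -30, 0], [3, -45, 0], [3, -56, 0], [3, -56, 0], [3, -56, 0], [3, -56, 0], [3, -56, 0], [3, -56, 0], [3, -56, 0], [3, -56, 0]]' --delta_rot '[[0, 0, 0], [0, 0, 0], [0, 0, 0], [0, 0, 0], [0, 0, 0], [0, 0, 0], [0, 0, 0], [0, 0, 0], [0, 0, 0], [0, 0, 0]]' --grip '[0, 0, 0, 0, 0, 0, 0, 0, 0, 0]'

```text
time_s: 13.9
tcp_pos: [0.5383, -0.2619, 0.2008]
ee_rot: [[-0.997, -0.071, -0.003], [-0.071, 0.998, 0.001], [0.003, 0.001, -1.0]]
wrist_force: [-0.2, 0.3, -3.1]
gripper_width: 0.141
gripper_force: 30.0
```

Request:
step_arm --linear '[[4, -56, 0], [5, -50, 0], [5, -28, 0], [0, -10, 0], [0, 0, 0]]' --delta_rot '[[0, 0, 0], [0, 0, 0], [0, 0, 0], [0, 0, 0], [0, 0, 0]]' --grip '[0, 0, 0, 0, 0]'

```text
time_s: 14.52
tcp_pos: [0.5349, -0.4048, 0.2009]
ee_rot: [[-0.998, -0.07, -0.002], [-0.07, 0.998, 0.001], [0.002, 0.002, -1.0]]
wrist_force: [0.8, 0.6, -3.3]
gripper_width: 0.138
gripper_force: 30.0
```

Run:
```python
from h import *
to((.538,-.411,.041),4)
```

```text
shift tool [ -3.   -6.7 159.9] cur yaw 4.0 rotz(tool) rad 0.0 t 14.525 tcp [ 0.5349 -0.4048  0.2009] j [-23.  27.   6.  -0. -69. -63.]
```

Request:
step_arm --linear '[[-3, -6, 40], [0, 0, 45], [0, 0, 40], [0, 0, 20], [0, 0, 9], [0, 0, 5], [0, 0, 2], [0, 0, 0]]' --delta_rot '[[0, 0, 0], [0, 0, 0], [0, 0, 0], [0, 0, 0], [0, 0, 0], [0, 0, 0], [0, 0, 0], [0, 0, 0]]' --grip '[0, 0, 0, 0, 0, 0, 0, 0]'

```text
time_s: 15.52
tcp_pos: [0.5392, -0.4108, 0.0423]
ee_rot: [[-0.997, -0.071, 0.001], [-0.071, 0.997, -0.001], [-0.001, -0.001, -1.0]]
wrist_force: [0.5, -0.6, -2.7]
gripper_width: 0.136
gripper_force: 30.0
```

Request:
step_arm --linear '[[0, 0, 2], [0, 0, 2], [0, 0, 0], [0, 0, 0]]' --delta_rot '[[0, 0, 0], [0, 0, 0], [0, 0, 0], [0, 0, 0]]' --grip '[0, 0, 0, 0]'

```text
time_s: 16.02
tcp_pos: [0.5391, -0.4111, 0.0389]
ee_rot: [[-0.997, -0.071, 0.001], [-0.071, 0.997, -0.001], [-0.001, -0.001, -1.0]]
wrist_force: [-2.6, 1.1, 6.4]
gripper_width: 0.138
gripper_force: 30.0
```

Request:
step_arm --linear '[[0, 0, 0], [0, 0, 0], [0, 0, 0], [0, 0, -30], [0, 0, -50], [0, 0, -50], [0, 0, -40]]' --delta_rot '[[0, 0, 0], [0, 0, 0], [0, 0, 0], [0, 0, 0], [0, 0, 0], [0, 0, 0], [0, 0, 0]]' --grip '[35, 35, 35, 35, 60, 87, 87]'

```text
time_s: 16.9
tcp_pos: [0.5392, -0.4109, 0.2097]
ee_rot: [[-0.997, -0.071, 0.002], [-0.071, 0.997, -0.001], [-0.002, -0.001, -1.0]]
wrist_force: [-0.2, -0.6, -0.1]
gripper_width: 0.656
gripper_force: 0.0
```

Run:
```python
from h import *
for n in('top','scene'):
    c=cap(n)
    for l,z in(('nut_1',.0),('lower_web',0.066),('lower_tote',.006),('lower_card_end',.056)):
      try:
        for d in landmark_of(n,l)[:6]:print(n,l,round(d['score'],2),np.round(d['point']),ray(c,d['point'],z))
      except Exception as e: print(e)
to((.664,-.183,.2),4,'A');to((.561,-.1105,.2),4,'B');to((.442,-.095,.2),4,'C')
```

```text
top nut_1 0.96 [350. 227.] [ 0.56673284 -0.11485894  0.        ]
top nut_1 0.68 [439. 359.] [ 0.27150614 -0.31079662  0.        ]
top nut_1 0.67 [334. 186.] [ 0.66201583 -0.07770507  0.        ]
top nut_1 0.64 [377. 185.] [ 0.66664925 -0.17774579  0.        ]
top nut_1 0.63 [268. 165.] [0.71262739 0.07553669 0.        ]
top nut_1 0.5 [490. 233.] [ 0.55557177 -0.43633327  0.        ]
it knows: bottle, cradle, gate_bar, gate_hinge, lower_card_end, lower_tote, mat, nut, seal, tape, upper_card_end, upper_tote, upper_web
top lower_tote 0.82 [185. 240.] [0.53095637 0.25832192 0.006     ]
top lower_tote 0.19 [349. 225.] [ 0.56985647 -0.11336503  0.006     ]
top lower_card_end 0.69 [178. 278.] [0.43729606 0.25585712 0.056     ]
scene nut_1 0.85 [314. 260.] [ 0.57254458 -0.10794001  0.        ]
scene nut_1 0.78 [236. 271.] [0.71628396 0.06727995 0.        ]
scene nut_1 0.64 [286. 257.] [ 0.65219306 -0.07258732  0.        ]
scene nut_1 0.58 [307. 238.] [ 0.66890619 -0.19491523  0.        ]
scene nut_1 0.53 [349. 278.] [ 0.44067012 -0.09012591  0.        ]
it knows: bottle, cradle, gate_bar, gate_hinge, lower_card_end, lower_tote, mat, nut, seal, tape, upper_card_end, upper_tote, upper_web
scene lower_tote 0.67 [228. 334.] [0.53194075 0.26477158 0.006     ]
scene lower_card_end 0.62 [260. 332.] [0.43478685 0.25497013 0.056     ]
scene lower_card_end 0.44 [316. 261.] [ 0.50870794 -0.0358085   0.056     ]
scene lower_card_end 0.29 [379. 226.] [ 0.47425804 -0.30002455  0.056     ]
A shift tool [-141.6  217.9    5.5] cur yaw 4.0 rotz(tool) rad 0.001 t 17.3 tcp [ 0.5382 -0.4104  0.2055] j [-24.  28.   7.  -0. -70. -62.]
B shift tool [-44.  297.5   5.9] cur yaw 4.0 rotz(tool) rad 0.001 t 17.3 tcp [ 0.5382 -0.4104  0.2055] j [-24.  28.   7.  -0. -70. -62.]
C shift tool [ 73.6 321.3   6.3] cur yaw 4.0 rotz(tool) rad 0.001 t 17.3 tcp [ 0.5382 -0.4104  0.2055] j [-24.  28.   7.  -0. -70. -62.]
```

Request:
step_arm --linear '[[-35, 54, 0], [-36, 54, 0], [-36, 54, 0], [-35, 54, 0]]' --delta_rot '[[0, 0, 0], [0, 0, 0], [0, 0, 0], [0, 0, 0]]' --grip '[87, 87, 87, 87]'

```text
time_s: 17.8
tcp_pos: [0.6614, -0.1909, 0.2061]
ee_rot: [[-0.998, -0.071, -0.002], [-0.071, 0.998, 0.0], [0.002, 0.0, -1.0]]
wrist_force: [1.2, -0.4, 0.5]
gripper_width: 0.997
gripper_force: 0.0
```

Request:
step_arm --linear '[[0, 0, 0], [0, 0, 0], [0, 0, 0], [0, 0, 0], [0, 0, 0], [0, 0, 0], [0, 0, 0], [0, 0, 0], [0, 0, 0], [0, 0, 0]]' --delta_rot '[[0, 0, -0.175], [0, 0, -0.175], [0, 0, -0.175], [0, 0, -0.175], [0, 0, -0.175], [0, 0, -0.175], [0, 0, -0.175], [0, 0, -0.175], [0, 0, -0.17], [0, 0, 0]]' --grip '[87, 87, 87, 87, 87, 87, 87, 87, 87, 87]'

```text
time_s: 19.05
tcp_pos: [0.6607, -0.1926, 0.2061]
ee_rot: [[0.068, -0.998, -0.002], [-0.998, -0.068, 0.0], [-0.0, 0.002, -1.0]]
wrist_force: [0.3, 0.0, 0.1]
gripper_width: 1.0
gripper_force: 0.0
```

```bash
cat >> h.py <<'E'
def nuts(c,n='wrist',z=.034):
    out=[]
    for d in silhouettes(n,'nut'):
        m=d['mask'];y,x=np.nonzero(m);px=c['img'][m];
        r=cv2.minEnclosingCircle(np.c_[x,y].astype(np.float32))
        out.append((round(d['score'],2),px.mean(0).round(),np.round(ray(c,(x.mean(),y.mean()),.02),4)[:2],np.round([x.mean(),y.mean()])))
    return out
E
python3 - <<'E'
from h import *
c=cap('wrist');save(c,'w3.png')
for o in nuts(c):print(*o)
for d in landmark_of('wrist','nut')[:4]:print(d['score'],d['point'],ray(c,d['point'],0))
to((.664,-.183,.01),94,'A')
E
```

```text
0.88 [131.  36.  34.] [0.7065 0.0556] [264. 415.]
0.75 [175. 117. 130.] [ 0.6629 -0.082 ] [309. 313.]
0.6 [47. 41. 37.] [ 0.458  -0.1093] [504. 302.]
0.59 [55. 46. 40.] [ 0.6714 -0.1844] [306. 220.]
0.56 [44. 37. 33.] [ 0.5767 -0.1141] [393. 291.]
0.89 [398.0, 289.4] [ 0.56592296 -0.1070318   0.        ]
0.65 [308.0, 307.7] [ 6.63629291e-01 -7.78628511e-02 -5.55111512e-17]
0.61 [502.5, 307.4] [ 0.44587837 -0.09288213  0.        ]
0.61 [264.5, 416.4] [0.70864583 0.07693547 0.        ]
A shift tool [ -9.3  -4.  196.8] cur yaw 93.9 rotz(tool) rad -0.002 t 19.2 tcp [ 0.6608 -0.1926  0.2068] j [ -3.  29.   9.  -0. -70.   7.]
```

View pics/w3.png

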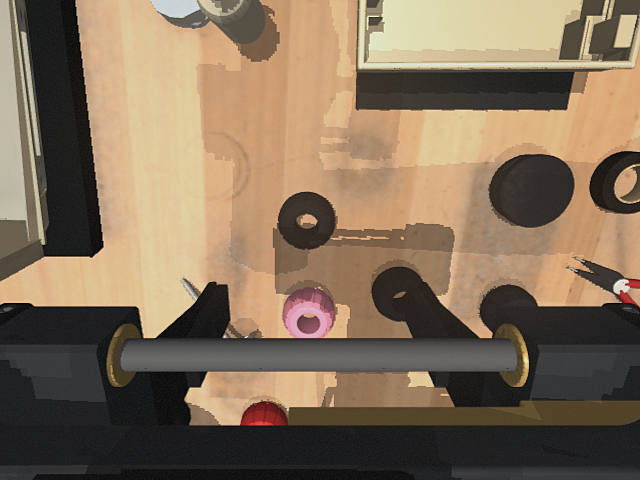

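Request:
step_arm --linear '[[-9, -8, 40], [0, 0, 50], [0, 0, 50], [0, 0, 40], [0, 0, 16], [0, 0, 5], [0, 0, 0], [0, 0, 0], [0, 0, 0], [0, 0, 0]]' --delta_rot '[[0, 0, 0], [0, 0, 0], [0, 0, 0], [0, 0, 0], [0, 0, 0], [0, 0, 0], [0, 0, 0], [0, 0, 0], [0, 0, 0], [0, 0, 0]]' --grip '[87, 87, 87, 87, 87, 87, 20, 20, 20, 20]'

```text
time_s: 20.45
tcp_pos: [0.6688, -0.1831, 0.0073]
ee_rot: [[0.07, -0.998, 0.001], [-0.998, -0.07, -0.0], [0.0, -0.001, -1.0]]
wrist_force: [-1.4, -0.2, 3.1]
gripper_width: 0.638
gripper_force: 30.1
```

Request:
step_arm --linear '[[0, 0, 0], [0, 0, -30], [0, 0, -50], [0, 0, -50], [0, 0, -25]]' --delta_rot '[[0, 0, 0], [0, 0, 0], [0, 0, 0], [0, 0, 0], [0, 0, 0]]' --grip '[20, 20, 20, 20, 20]'

```text
time_s: 21.08
tcp_pos: [0.6694, -0.1833, 0.165]
ee_rot: [[0.07, -0.998, 0.005], [-0.998, -0.07, -0.001], [0.001, -0.005, -1.0]]
wrist_force: [-0.9, 0.2, -0.7]
gripper_width: 0.637
gripper_force: 30.0
```

Run:
```python
from h import *
s=sense();print(s['gripper_width']*87,s['gripper_force'])
ex=np.array([-.07,.9976]);ey=np.array([-.9976,-.07]);o=np.array([.531,.2625])
for n,a,b in(('x44y40',.044,.040),('x44y-38',.044,-.038),('x-44y0',-.044,0)):
    p=o+ex*a+ey*b;to((*p,.17),94,n+str(np.round(p,4)))
```

```text
55.43380568434806 29.98278607006796
x44y40[0.488  0.3036] shift tool [-498.4  146.8   -6.2] cur yaw 94.0 rotz(tool) rad 0.0 t 21.075 tcp [ 0.6694 -0.1833  0.165 ] j [ -2.  31.   6.   0. -65.   6.]
x44y-38[0.5658 0.3091] shift tool [-498.4   68.8   -5.8] cur yaw 94.0 rotz(tool) rad 0.0 t 21.075 tcp [ 0.6694 -0.1833  0.165 ] j [ -2.  31.   6.   0. -65.   6.]
x-44y0[0.5341 0.2186] shift tool [-410.4  106.8   -5.9] cur yaw 94.0 rotz(tool) rad 0.0 t 21.075 tcp [ 0.6694 -0.1833  0.165 ] j [ -2.  31.   6.   0. -65.   6.]
```

Request:
step_arm --linear '[[-35, 13, 0], [-50, 18, 0], [-54, 18, 0], [-54, 17, 0], [-54, 16, 0], [-54, 16, 0], [-54, 16, 0], [-54, 15, 0], [-50, 12, -5], [-39, 6, 0]]' --delta_rot '[[0, 0, 0], [0, 0, 0], [0, 0, 0], [0, 0, 0], [0, 0, 0], [0, 0, 0], [0, 0, 0], [0, 0, 0], [0, 0, 0], [0, 0, 0]]' --grip '[20, 20, 20, 20, 20, 20, 20, 20, 20, 20]'

```text
time_s: 22.32
tcp_pos: [0.4859, 0.3054, 0.1668]
ee_rot: [[0.071, -0.997, 0.0], [-0.997, -0.071, 0.001], [-0.001, -0.0, -1.0]]
wrist_force: [0.4, -0.8, -1.0]
gripper_width: 0.636
gripper_force: 30.0
```

Request:
step_arm --linear '[[0, 0, 0], [0, 0, 0]]' --delta_rot '[[0, 0, 0], [0, 0, 0]]' --grip '[20, 20]'

```text
time_s: 22.58
tcp_pos: [0.4865, 0.303, 0.1661]
ee_rot: [[0.07, -0.998, -0.001], [-0.998, -0.07, -0.001], [0.001, 0.001, -1.0]]
wrist_force: [1.1, -0.6, -0.5]
gripper_width: 0.638
gripper_force: 30.0
```

Run:
```python
from h import *
c=cap('wrist');save(c,'w4.png')
for l,z in(('lower_tote',.006),('lower_card_end',.056)):
    for d in landmark_of('wrist',l)[:1]:print(l,round(d['score'],2),np.round(d['point']),ray(c,d['point'],z))
to((.488,.3036,.012),94)
```

```text
lower_tote 0.94 [267. 173.] [0.53414435 0.26427254 0.006     ]
lower_card_end 0.59 [396. 181.] [0.43156823 0.25658083 0.056     ]
 shift tool [ -1.3  -1.1 154.3] cur yaw 93.9 rotz(tool) rad -0.001 t 22.725 tcp [0.487  0.3023 0.1663] j [ 48.  20. -12.  -0. -59. -44.]
```

View pics/w4.png

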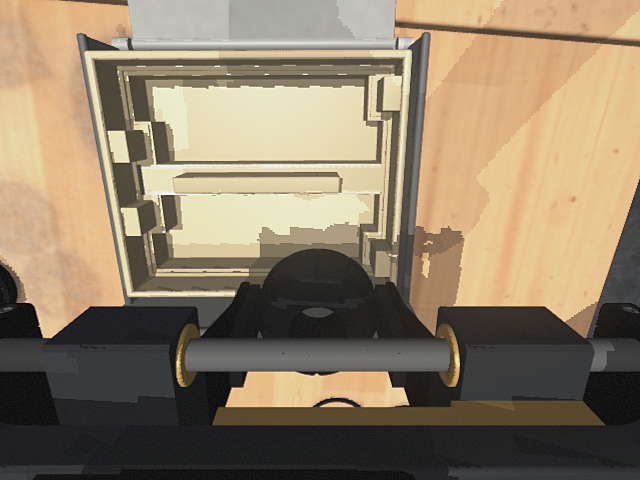

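Request:
step_arm --linear '[[-2, -5, 30], [0, 0, 40], [0, 0, 40], [0, 0, 20], [0, 0, 10], [0, 0, 6], [0, 0, 0]]' --delta_rot '[[0, 0, 0], [0, 0, 0], [0, 0, 0], [0, 0, 0], [0, 0, 0], [0, 0, 0], [0, 0, 0]]' --grip '[20, 20, 20, 20, 20, 20, 20]'

```text
time_s: 23.6
tcp_pos: [0.492, 0.3058, 0.0208]
ee_rot: [[0.07, -0.998, 0.001], [-0.998, -0.07, 0.0], [-0.0, -0.001, -1.0]]
wrist_force: [0.3, -0.5, -0.6]
gripper_width: 0.637
gripper_force: 30.0
```

No contact. I'll lower 3 mm, release and go up.

Request:
step_arm --linear '[[1, 0, 3], [0, 0, 0], [0, 0, 0], [0, 0, 0], [0, 0, -20], [0, 0, -40], [0, 0, -50], [0, 0, -50]]' --delta_rot '[[0, 0, 0], [0, 0, 0], [0, 0, 0], [0, 0, 0], [0, 0, 0], [0, 0, 0], [0, 0, 0], [0, 0, 0]]' --grip '[20, 20, 63, 63, 63, 63, 63, 87]'

```text
time_s: 24.6
tcp_pos: [0.4916, 0.3046, 0.1791]
ee_rot: [[0.07, -0.998, 0.0], [-0.998, -0.07, -0.0], [0.0, -0.0, -1.0]]
wrist_force: [0.5, 1.0, 0.2]
gripper_width: 0.776
gripper_force: 0.0
```

Run:
```python
from h import *
s=sense();print(s['wrist_force'])
for n in('scene','top'):
    c=cap(n)
    for o in nuts(c,n):print(n,*o)
to((.563,-.111,.18),94,'B')
to((.442,-.093,.18),94,'C')
```

```text
[0.48284193 0.96276928 0.19377921]
scene 0.85 [42. 35. 29.] [ 0.443  -0.0918] [348. 271.]
scene 0.79 [225. 114.   7.] [ 0.2711 -0.3116] [443. 256.]
scene 0.78 [43. 34. 27.] [ 0.5636 -0.1051] [316. 255.]
scene 0.66 [228. 134. 149.] [ 0.6586 -0.0759] [284. 250.]
scene 0.6 [42. 39. 32.] [0.5114 0.2804] [228. 337.]
top 0.94 [40. 35. 31.] [ 0.5654 -0.1095] [348. 225.]
top 0.93 [40. 36. 33.] [ 0.4446 -0.0975] [342. 279.]
top 0.89 [138.  47.  41.] [0.705  0.0751] [268. 165.]
top 0.78 [152. 102. 110.] [ 0.6605 -0.0801] [335. 185.]
top 0.74 [152.  95.  43.] [ 0.2727 -0.317 ] [444. 359.]
top 0.66 [36. 34. 31.] [0.4916 0.3053] [161. 256.]
top 0.4 [139. 134. 125.] [0.5405 0.1042] [253. 235.]
B shift tool [420.1 -41.9  -2.2] cur yaw 94.0 rotz(tool) rad 0.0 t 24.8 tcp [0.4919 0.3051 0.1787] j [ 48.  19. -10.  -0. -60. -44.]
C shift tool [393.7  77.6  -2.4] cur yaw 94.0 rotz(tool) rad 0.0 t 24.8 tcp [0.4919 0.3051 0.1787] j [ 48.  19. -10.  -0. -60. -44.]
```

Request:
step_arm --linear '[[36, -4, 0], [52, -5, 0], [55, -6, 0], [55, -6, 0], [55, -6, 0], [55, -6, 0], [55, -6, 0], [40, -5, 0], [19, 0, 0], [0, 0, 0]]' --delta_rot '[[0, 0, 0], [0, 0, 0], [0, 0, 0], [0, 0, 0], [0, 0, 0], [0, 0, 0], [0, 0, 0], [0, 0, 0], [0, 0, 0], [0, 0, 0]]' --grip '[87, 87, 87, 87, 87, 87, 87, 87, 87, 87]'

```text
time_s: 26.05
tcp_pos: [0.5644, -0.1139, 0.1761]
ee_rot: [[0.068, -0.998, -0.003], [-0.998, -0.068, 0.0], [-0.0, 0.003, -1.0]]
wrist_force: [-0.1, -0.8, 0.4]
gripper_width: 1.0
gripper_force: 0.0
```

Run:
```python
from h import *
c=cap('wrist')
for o in nuts(c):print(*o)
for d in landmark_of('wrist','nut')[:4]:print(d['score'],d['point'],ray(c,d['point'],0))
to((.566,-.110,.007),94,'B')
```

```text
0.9 [186. 126. 139.] [ 0.6613 -0.0805] [210. 249.]
0.81 [52. 44. 37.] [ 0.4481 -0.0976] [443. 246.]
0.73 [146.  47.  43.] [0.6872 0.0886] [189. 398.]
0.56 [67. 56. 47.] [ 0.5742 -0.1529] [309. 176.]
0.9 [437.4, 241.5] [ 0.44660354 -0.09542894  0.        ]
0.7 [212.5, 244.5] [ 0.66441735 -0.07765604  0.        ]
0.67 [310.6, 176.1] [ 0.57338274 -0.15016446  0.        ]
B shift tool [ -2.   -1.4 170. ] cur yaw 94.1 rotz(tool) rad 0.001 t 26.2 tcp [ 0.5649 -0.1121  0.177 ] j [  5.  19. -10.  -0. -60.  -1.]
```

The knock has happened: nut B now lies at (0.573, -0.151), so I'll adjust for it.

Request:
step_arm --linear '[[39, -4, 10], [0, 0, 50], [0, 0, 50], [0, 0, 40], [0, 0, 15], [0, 0, 5], [0, 0, 0], [0, 0, 0], [0, 0, 0], [0, 0, 0]]' --delta_rot '[[0, 0, 0], [0, 0, 0], [0, 0, 0], [0, 0, 0], [0, 0, 0], [0, 0, 0], [0, 0, 0], [0, 0, 0], [0, 0, 0], [0, 0, 0]]' --grip '[87, 87, 87, 87, 87, 87, 20, 20, 20, 20]'

```text
time_s: 27.45
tcp_pos: [0.5723, -0.1518, 0.0081]
ee_rot: [[0.07, -0.998, 0.001], [-0.998, -0.07, -0.0], [0.0, -0.001, -1.0]]
wrist_force: [-0.2, 0.7, 3.5]
gripper_width: 0.635
gripper_force: 30.1
```

Request:
step_arm --linear '[[0, 0, 0], [0, 0, -30], [0, 0, -50], [0, 0, -50], [0, 0, -25], [0, 0, 0]]' --delta_rot '[[0, 0, 0], [0, 0, 0], [0, 0, 0], [0, 0, 0], [0, 0, 0], [0, 0, 0]]' --grip '[20, 20, 20, 20, 20, 20]'

```text
time_s: 28.2
tcp_pos: [0.573, -0.1518, 0.1646]
ee_rot: [[0.07, -0.998, 0.005], [-0.998, -0.07, -0.0], [0.0, -0.005, -1.0]]
wrist_force: [0.2, -0.1, -1.2]
gripper_width: 0.631
gripper_force: 30.0
```

Run:
```python
from h import *
s=sense();print(s['gripper_width']*87,s['gripper_force'])
ex=np.array([-.07,.9976]);ey=np.array([-.9976,-.07]);o=np.array([.532,.263])
for n,a,b in(('x-44y0',-.044,0),('x44y-39',.044,-.039)):
    p=o+ex*a+ey*b;to((*p,.165),94,n+str(np.round(p,4)))
```

```text
54.92417753604982 29.999730750569142
x-44y0[0.5351 0.2191] shift tool [-372.7   11.9   -0.6] cur yaw 94.0 rotz(tool) rad 0.0 t 28.2 tcp [ 0.573  -0.1518  0.1646] j [  1.  21.  -9.   0. -59.   3.]
x44y-39[0.5678 0.3096] shift tool [-4.607e+02 -2.710e+01 -4.000e-01] cur yaw 94.0 rotz(tool) rad 0.0 t 28.2 tcp [ 0.573  -0.1518  0.1646] j [  1.  21.  -9.   0. -59.   3.]
```

Request:
step_arm --linear '[[-35, 1, 0], [-50, 2, 0], [-54, 2, 0], [-54, 2, 0], [-54, 2, 0], [-54, 2, 0], [-48, 1, 0], [-24, 0, 0], [0, 0, 20], [0, 0, 20]]' --delta_rot '[[0, 0, 0], [0, 0, 0], [0, 0, 0], [0, 0, 0], [0, 0, 0], [0, 0, 0], [0, 0, 0], [0, 0, 0], [0, 0, 0], [0, 0, 0]]' --grip '[20, 20, 20, 20, 20, 20, 20, 20, 20, 20]'

```text
time_s: 29.45
tcp_pos: [0.5332, 0.2191, 0.1206]
ee_rot: [[0.07, -0.998, -0.002], [-0.998, -0.07, -0.001], [0.001, 0.002, -1.0]]
wrist_force: [-0.2, 0.0, -0.9]
gripper_width: 0.634
gripper_force: 30.0
```

Run:
```python
from h import *
to((.535,.2191,.018),94)
```

```text
shift tool [ 1.000e-01 -2.000e+00  1.026e+02] cur yaw 94.0 rotz(tool) rad 0.0 t 29.45 tcp [0.5332 0.2191 0.1206] j [ 38.  23. -14.  -0. -53. -34.]
```

Request:
step_arm --linear '[[0, -2, 30], [0, 0, 35], [0, 0, 20], [0, 0, 12], [0, 0, 5], [0, 0, 0], [0, 0, 0], [0, 0, 0], [0, 0, -20], [0, 0, -40]]' --delta_rot '[[0, 0, 0], [0, 0, 0], [0, 0, 0], [0, 0, 0], [0, 0, 0], [0, 0, 0], [0, 0, 0], [0, 0, 0], [0, 0, 0], [0, 0, 0]]' --grip '[20, 20, 20, 20, 20, 20, 64, 64, 64, 64]'

```text
time_s: 30.7
tcp_pos: [0.5348, 0.219, 0.08]
ee_rot: [[0.07, -0.998, -0.003], [-0.998, -0.07, -0.002], [0.002, 0.003, -1.0]]
wrist_force: [-0.3, 0.8, -0.0]
gripper_width: 0.735
gripper_force: 0.0
```

Request:
step_arm --linear '[[0, 0, -50], [0, 0, -40], [30, 10, 0], [50, 20, 0], [55, 20, 0], [55, 20, 0], [50, 15, 0], [30, 5, 0], [20, 0, 0], [0, 0, 0]]' --delta_rot '[[0, 0, 0], [0, 0, 0], [0, 0, 0], [0, 0, 0], [0, 0, 0], [0, 0, 0], [0, 0, 0], [0, 0, 0], [0, 0, 0], [0, 0, 0]]' --grip '[64, 87, 87, 87, 87, 87, 87, 87, 87, 87]'

```text
time_s: 31.95
tcp_pos: [0.4663, -0.0769, 0.1709]
ee_rot: [[0.068, -0.998, 0.001], [-0.998, -0.068, 0.0], [-0.0, -0.001, -1.0]]
wrist_force: [0.3, 0.1, 0.9]
gripper_width: 1.002
gripper_force: 0.0
```

Run:
```python
from h import *
c=cap('wrist')
for o in nuts(c):print(*o)
for d in landmark_of('wrist','nut')[:4]:print(d['score'],d['point'],ray(c,d['point'],0))
c=cap('top')
for o in nuts(c,'top'):print(*o)
to((.446,-.096,.007),94,'C')
```

```text
0.8 [50. 44. 39.] [ 0.4465 -0.0973] [343. 201.]
0.56 [161. 105. 118.] [ 0.6602 -0.0796] [ 96. 204.]
0.91 [338.6, 197.1] [ 0.44892843 -0.0964926   0.        ]
0.65 [106.1, 201.1] [ 0.66289087 -0.07819184  0.        ]
0.91 [45. 42. 37.] [0.491  0.3048] [161. 256.]
0.88 [150.  95.  47.] [ 0.2729 -0.3187] [444. 359.]
0.83 [154. 106. 115.] [ 0.6686 -0.0771] [334. 181.]
0.82 [135.  44.  38.] [0.7047 0.0757] [267. 165.]
0.72 [39. 34. 30.] [ 0.4608 -0.0927] [340. 271.]
C shift tool [ 19.3  21.9 163.5] cur yaw 94.1 rotz(tool) rad 0.001 t 32.2 tcp [ 0.4664 -0.0753  0.1706] j [ 11.  10. -25.  -0. -55.  -7.]
```

Request:
step_arm --linear '[[20, 20, 13], [0, 0, 45], [0, 0, 45], [0, 0, 40], [0, 0, 15], [0, 0, 5], [0, 0, 0], [0, 0, 0], [0, 0, 0], [0, 0, 0]]' --delta_rot '[[0, 0, 0], [0, 0, 0], [0, 0, 0], [0, 0, 0], [0, 0, 0], [0, 0, 0], [0, 0, 0], [0, 0, 0], [0, 0, 0], [0, 0, 0]]' --grip '[87, 87, 87, 87, 87, 87, 20, 20, 20, 20]'

```text
time_s: 33.45
tcp_pos: [0.4478, -0.0973, 0.0079]
ee_rot: [[0.07, -0.998, 0.001], [-0.998, -0.07, 0.0], [-0.0, -0.001, -1.0]]
wrist_force: [-0.7, 1.0, 3.5]
gripper_width: 0.634
gripper_force: 30.5
```

Request:
step_arm --linear '[[0, 0, 0], [0, 0, -30], [0, 0, -50], [0, 0, -50], [0, 0, -25], [0, 0, 0]]' --delta_rot '[[0, 0, 0], [0, 0, 0], [0, 0, 0], [0, 0, 0], [0, 0, 0], [0, 0, 0]]' --grip '[20, 20, 20, 20, 20, 20]'

```text
time_s: 34.2
tcp_pos: [0.449, -0.0972, 0.1643]
ee_rot: [[0.07, -0.998, 0.005], [-0.998, -0.07, 0.001], [-0.0, -0.005, -1.0]]
wrist_force: [-0.4, 0.7, -1.8]
gripper_width: 0.631
gripper_force: 30.0
```

Run:
```python
from h import *
s=sense();print(s['gripper_width']*87,s['gripper_force'])
c=cap('top')
for o in nuts(c,'top'):print(*o)
to((.5678,.308,.165),94)
```

```text
54.87660091551557 29.99978124144036
0.92 [136.  47.  40.] [0.7051 0.076 ] [267. 165.]
0.88 [149. 100. 109.] [ 0.6591 -0.0794] [335. 185.]
0.65 [150.  95.  46.] [ 0.2732 -0.3179] [444. 358.]
0.6 [19. 19. 19.] [ 0.449  -0.1019] [344. 277.]
0.48 [36. 35. 32.] [0.545  0.2304] [196. 233.]
 shift tool [-395.9 -148.7   -3.5] cur yaw 94.0 rotz(tool) rad -0.0 t 34.3 tcp [ 0.447  -0.0972  0.1615] j [  8.   9. -27.  -0. -54.  -4.]
```

Request:
step_arm --linear '[[-30, -10, 0], [-48, -17, 0], [-52, -18, 0], [-52, -20, 0], [-52, -20, 0], [-52, -20, 0], [-50, -20, -2], [-40, -15, 0], [-20, -9, 0], [0, 0, 0]]' --delta_rot '[[0, 0, 0], [0, 0, 0], [0, 0, 0], [0, 0, 0], [0, 0, 0], [0, 0, 0], [0, 0, 0], [0, 0, 0], [0, 0, 0], [0, 0, 0]]' --grip '[20, 20, 20, 20, 20, 20, 20, 20, 20, 20]'

```text
time_s: 35.55
tcp_pos: [0.568, 0.309, 0.161]
ee_rot: [[0.071, -0.997, -0.004], [-0.997, -0.071, -0.003], [0.003, 0.004, -1.0]]
wrist_force: [-0.6, -0.6, -1.1]
gripper_width: 0.633
gripper_force: 30.0
```

Run:
```python
from h import *
c=cap('wrist');save(c,'w5.png')
for l,z in(('lower_tote',.006),('lower_card_end',.056)):
    for d in landmark_of('wrist',l)[:1]:print(l,round(d['score'],2),np.round(d['point']),ray(c,d['point'],z))
to((.568,.308,.022),94)
```

```text
lower_card_end 0.89 [508. 181.] [0.43291852 0.25555871 0.056     ]
 shift tool [ -1.2  -0.5 140.9] cur yaw 94.0 rotz(tool) rad -0.0 t 35.7 tcp [0.568  0.3071 0.1629] j [ 43.  27.  -1.  -0. -62. -39.]
```

View pics/w5.png

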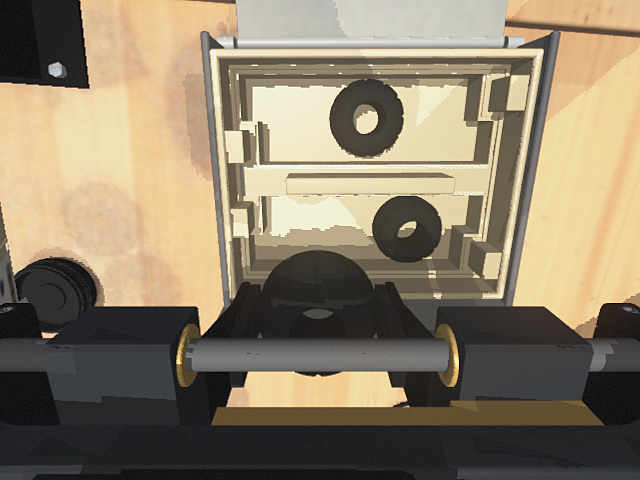

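Both placed nuts lie flat: (407,229) and (367,118). Now nut C goes in.

Request:
step_arm --linear '[[-1, 0, 30], [0, 0, 40], [0, 0, 35], [0, 0, 20], [0, 0, 11], [0, 0, 5], [0, 0, 0]]' --delta_rot '[[0, 0, 0], [0, 0, 0], [0, 0, 0], [0, 0, 0], [0, 0, 0], [0, 0, 0], [0, 0, 0]]' --grip '[20, 20, 20, 20, 20, 20, 20]'

```text
time_s: 36.58
tcp_pos: [0.569, 0.3091, 0.0239]
ee_rot: [[0.07, -0.998, 0.001], [-0.998, -0.07, 0.0], [-0.0, -0.001, -1.0]]
wrist_force: [-0.1, -0.3, -0.1]
gripper_width: 0.626
gripper_force: 30.0
```

Request:
step_arm --linear '[[0, 0, 0], [0, 0, 0], [0, 0, 0], [0, 0, -20], [0, 0, -40], [0, 0, -50], [0, 0, -40]]' --delta_rot '[[0, 0, 0], [0, 0, 0], [0, 0, 0], [0, 0, 0], [0, 0, 0], [0, 0, 0], [0, 0, 0]]' --grip '[62, 62, 62, 62, 64, 64, 64]'

```text
time_s: 37.45
tcp_pos: [0.569, 0.3094, 0.1759]
ee_rot: [[0.07, -0.998, 0.002], [-0.998, -0.07, 0.001], [-0.001, -0.002, -1.0]]
wrist_force: [0.2, 0.9, -0.9]
gripper_width: 0.73
gripper_force: 0.0
```

Request:
step_arm --linear '[[50, 0, -10], [55, 0, -10], [0, 0, 0]]' --delta_rot '[[0, 0, 0], [0, 0, 0], [0, 0, 0]]' --grip '[60, 60, 60]'

```text
time_s: 37.83
tcp_pos: [0.5763, 0.2016, 0.1951]
ee_rot: [[0.066, -0.998, 0.002], [-0.998, -0.066, 0.001], [-0.001, -0.002, -1.0]]
wrist_force: [0.0, 0.9, 0.0]
gripper_width: 0.692
gripper_force: 0.0
```

Run:
```python
from h import *
for n in('scene','top','wrist'):
    c=cap(n)
    for o in nuts(c,n):print(n,*o)
save(c,'w6.png')
c=cap('top')
for l,z in(('lower_tote',.006),('upper_web',.062),('upper_card_end',.052),('lower_card_end',.056)):
    for d in landmark_of('top',l)[:2]:print(l,round(d['score'],2),np.round(d['point']),ray(c,d['point'],z))
to((.538,-.411,.2),4)
```

```text
scene 0.89 [229. 120.  12.] [ 0.2726 -0.3142] [443. 255.]
scene 0.85 [28. 26. 22.] [0.5471 0.2007] [243. 312.]
scene 0.69 [156. 134.  90.] [0.574  0.2163] [230. 312.]
scene 0.67 [230. 133. 150.] [ 0.6593 -0.0774] [284. 249.]
scene 0.64 [44. 40. 31.] [0.5106 0.2804] [229. 337.]
scene 0.53 [200.  25.  15.] [0.7036 0.0805] [234. 269.]
scene 0.51 [31. 29. 27.] [0.5832 0.2871] [205. 326.]
top 0.98 [34. 31. 28.] [0.4901 0.3047] [161. 256.]
top 0.86 [156.  98.  46.] [ 0.2728 -0.3175] [444. 359.]
top 0.66 [44. 40. 35.] [0.5292 0.2135] [203. 240.]
top 0.61 [144.  44.  39.] [0.7056 0.0757] [267. 165.]
top 0.59 [154. 104. 110.] [ 0.6595 -0.079 ] [335. 185.]
top 0.48 [35. 33. 31.] [0.5717 0.3249] [155. 220.]
wrist 0.94 [53. 51. 47.] [0.5359 0.2208] [359. 235.]
wrist 0.64 [42. 40. 36.] [0.5067 0.3098] [378. 319.]
wrist 0.62 [172.  61.  55.] [0.706  0.0779] [172.  56.]
wrist 0.61 [50. 48. 44.] [0.5691 0.316 ] [317. 320.]
lower_tote 0.75 [182. 240.] [0.52996108 0.26524455 0.006     ]
upper_web 0.95 [486. 233.] [ 0.54307418 -0.40894076  0.062     ]
upper_card_end 0.81 [493. 283.] [ 0.43371959 -0.42191501  0.052     ]
upper_card_end 0.24 [490. 234.] [ 0.54255771 -0.42118596  0.052     ]
lower_card_end 0.87 [179. 279.] [0.43601869 0.25450563 0.056     ]
lower_card_end 0.54 [455. 155.] [ 0.72285399 -0.34864412  0.056     ]
 shift tool [611.7  81.4  -6.7] cur yaw 94.1 rotz(tool) rad 1.572 t 38.375 tcp [0.5759 0.2049 0.1932] j [ 35.  22.  -4.   0. -64. -31.]
```

View pics/w6.png

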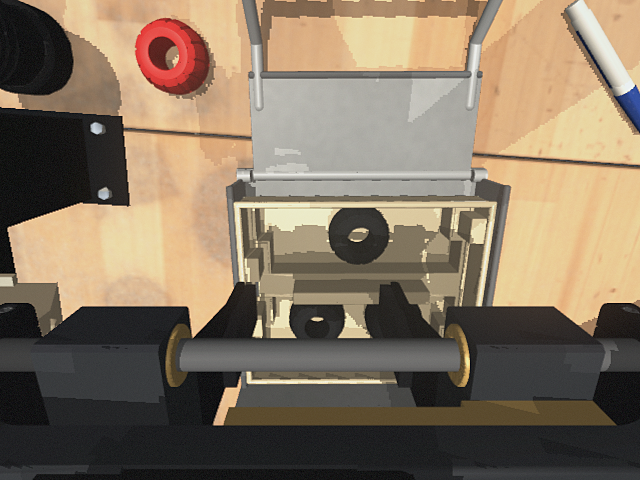

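Request:
step_arm --linear '[[40, 6, 0], [55, 8, 0], [60, 8, 0], [60, 8, 0], [60, 8, 0], [60, 8, 0], [60, 8, 0], [60, 8, 0], [60, 8, 0], [55, 7, 0]]' --delta_rot '[[0, 0, 0], [0, 0, 0], [0, 0, 0], [0, 0, 0], [0, 0, 0], [0, 0, 0], [0, 0, 0], [0, 0, 0], [0, 0, 0], [0, 0, 0]]' --grip '[60, 60, 60, 60, 60, 60, 60, 60, 60, 60]'

```text
time_s: 39.62
tcp_pos: [0.5388, -0.3716, 0.1934]
ee_rot: [[0.07, -0.998, 0.0], [-0.998, -0.07, -0.0], [0.0, -0.0, -1.0]]
wrist_force: [2.0, 0.8, -0.2]
gripper_width: 0.691
gripper_force: 0.0
```

Request:
step_arm --linear '[[42, 4, 0], [0, 0, 0], [0, 0, 0], [0, 0, 0], [0, 0, 0], [0, 0, 0], [0, 0, 0], [0, 0, 0], [0, 0, 0], [0, 0, 0]]' --delta_rot '[[0, 0, 0], [0, 0, 0.175], [0, 0, 0.175], [0, 0, 0.175], [0, 0, 0.175], [0, 0, 0.175], [0, 0, 0.175], [0, 0, 0.175], [0, 0, 0.175], [0, 0, 0.172]]' --grip '[60, 60, 60, 60, 60, 60, 60, 60, 60, 60]'

```text
time_s: 40.88
tcp_pos: [0.5382, -0.4116, 0.1932]
ee_rot: [[-0.998, -0.063, -0.0], [-0.063, 0.998, 0.0], [0.0, 0.0, -1.0]]
wrist_force: [0.3, 0.6, 0.6]
gripper_width: 0.685
gripper_force: 0.0
```

Run:
```python
from h import *
c=cap('wrist')
for l,z in(('upper_web',.062),('upper_card_end',.052)):
    for d in landmark_of('wrist',l)[:1]:print(l,round(d['score'],2),np.round(d['point']),ray(c,d['point'],z))
to((.539,-.411,.038),4)
c=cap('top')
for o in nuts(c,'top'):print(*o)
save(c,'t2.png',(110,140,310,290),3)
```

```text
upper_web 0.66 [320. 234.] [ 0.54335399 -0.40901609  0.062     ]
upper_card_end 0.9 [319. 101.] [ 0.4393856  -0.41606477  0.052     ]
 shift tool [ -0.9   0.6 155.2] cur yaw 4.1 rotz(tool) rad 0.002 t 41.025 tcp [ 0.5381 -0.4116  0.1932] j [-24.  28.   6.  -0. -68. -62.]
0.94 [39. 37. 32.] [0.569  0.3102] [161. 222.]
0.87 [40. 38. 34.] [0.5363 0.2176] [202. 236.]
0.8 [129.  43.  37.] [0.7049 0.0754] [267. 165.]
0.76 [145.  86.  41.] [ 0.2692 -0.3282] [449. 360.]
0.73 [142.  96. 102.] [ 0.6598 -0.0801] [335. 185.]
0.59 [45. 42. 36.] [0.4918 0.3046] [161. 256.]
```

View pics/t2.png

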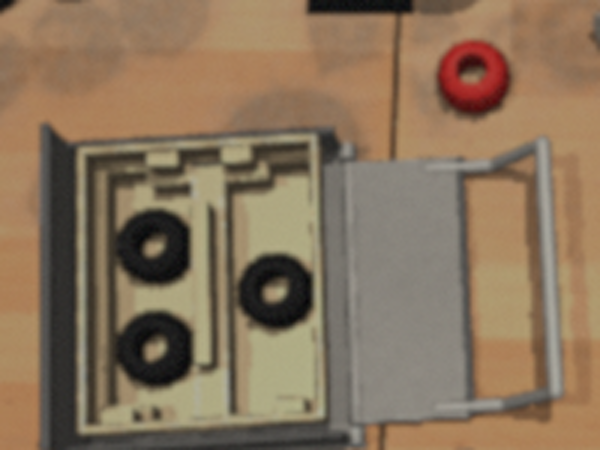

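Request:
step_arm --linear '[[-2, 40, 0], [-3, 56, 0], [-3, 60, 0], [-3, 60, 0], [-3, 60, 0], [-3, 60, 0], [-3, 60, 0], [-3, 60, 0], [-3, 60, 0], [-3, 60, 0]]' --delta_rot '[[0, 0, 0], [0, 0, 0], [0, 0, 0], [0, 0, 0], [0, 0, 0], [0, 0, 0], [0, 0, 0], [0, 0, 0], [0, 0, 0], [0, 0, 0]]' --grip '[60, 60, 60, 60, 60, 60, 60, 60, 60, 60]'

```text
time_s: 42.38
tcp_pos: [0.5271, 0.1669, 0.1938]
ee_rot: [[-0.997, -0.071, 0.001], [-0.071, 0.997, 0.0], [-0.001, 0.0, -1.0]]
wrist_force: [0.7, -0.4, -0.2]
gripper_width: 0.691
gripper_force: 0.0
```

Request:
step_arm --linear '[[-6, 56, -4], [-3, 38, 0], [0, 4, 0], [0, 0, 0], [0, 0, 0]]' --delta_rot '[[0, 0, 0], [0, 0, 0], [0, 0, 0], [0, 0, 0], [0, 0, 0]]' --grip '[60, 60, 60, 60, 60]'

```text
time_s: 43.0
tcp_pos: [0.5296, 0.2621, 0.1975]
ee_rot: [[-0.998, -0.068, -0.0], [-0.068, 0.998, -0.0], [0.0, -0.0, -1.0]]
wrist_force: [-0.7, -0.1, -0.1]
gripper_width: 0.691
gripper_force: 0.0
```

Run:
```python
from h import *
import pickle
c=cap('wrist');s=sense();c['tcp']=s['tcp_pos'];c['R']=s['ee_rot'];pickle.dump(c,open('low.pkl','wb'));save(c,'w7.png')
d=landmark_of('wrist','lower_tote');print([ (x['score'],x['point']) for x in d[:2]])
to((.538,-.411,.193),4)
c=cap('top');save(c,'t3.png')
```

```text
[(0.87, [318.9, 215.2])]
 shift tool [  37.2 -672.1    4.6] cur yaw 3.9 rotz(tool) rad -0.002 t 43.1 tcp [0.5297 0.2621 0.1976] j [  42.   20.   -7.   -0.  -64. -128.]
```

View pics/w7.png

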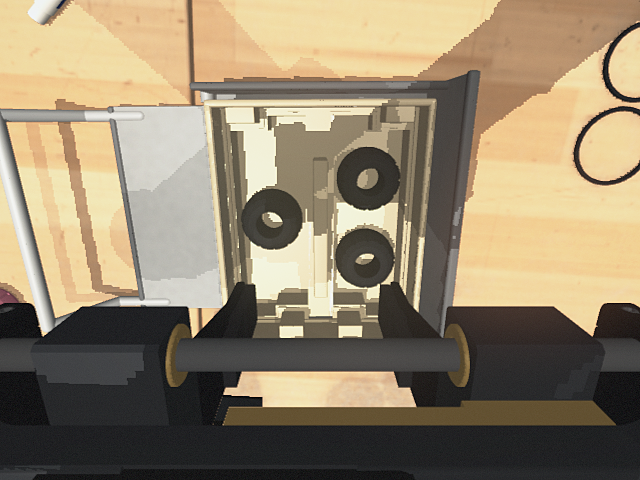

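Request:
step_arm --linear '[[3, -40, 0], [3, -56, 0], [3, -60, 0], [3, -60, 0], [3, -60, 0], [3, -60, 0], [3, -60, 0], [3, -60, 0], [3, -60, 0], [3, -60, 0]]' --delta_rot '[[0, 0, 0], [0, 0, 0], [0, 0, 0], [0, 0, 0], [0, 0, 0], [0, 0, 0], [0, 0, 0], [0, 0, 0], [0, 0, 0], [0, 0, 0]]' --grip '[60, 60, 60, 60, 60, 60, 60, 60, 60, 60]'

```text
time_s: 44.4
tcp_pos: [0.5387, -0.3159, 0.1978]
ee_rot: [[-0.998, -0.068, 0.001], [-0.068, 0.998, -0.0], [-0.001, -0.0, -1.0]]
wrist_force: [1.0, -0.3, 1.1]
gripper_width: 0.688
gripper_force: 0.0
```

Request:
step_arm --linear '[[4, -56, 2], [3, -40, 2], [0, 0, 0], [0, 0, 0], [0, 0, 0], [0, 0, 0], [0, 0, 0], [0, 0, 0], [0, 0, 0], [0, 0, 0]]' --delta_rot '[[0, 0, 0], [0, 0, 0], [0, 0, -0.18], [0, 0, -0.18], [0, 0, -0.18], [0, 0, -0.18], [0, 0, -0.18], [0, 0, -0.18], [0, 0, -0.18], [0, 0, -0.18]]' --grip '[60, 60, 60, 60, 60, 60, 60, 60, 60, 60]'

```text
time_s: 45.65
tcp_pos: [0.5383, -0.4102, 0.1935]
ee_rot: [[-0.057, -0.998, -0.0], [-0.998, 0.057, 0.0], [-0.0, 0.0, -1.0]]
wrist_force: [-0.4, -0.5, -0.0]
gripper_width: 0.687
gripper_force: 0.0
```

Request:
step_arm --linear '[[0, 0, 0], [0, 0, 0], [0, 0, 0], [0, 0, 0], [0, 0, 0], [0, 0, 0], [0, 0, 0], [0, 0, 0], [0, 0, 0], [0, 0, 0]]' --delta_rot '[[0, 0, -0.18], [0, 0, -0.18], [0, 0, -0.18], [0, 0, -0.18], [0, 0, -0.18], [0, 0, -0.18], [0, 0, -0.18], [0, 0, -0.18], [0, 0, -0.18], [0, 0, -0.083]]' --grip '[60, 60, 60, 60, 60, 60, 60, 60, 60, 60]'

```text
time_s: 46.9
tcp_pos: [0.5383, -0.4102, 0.1935]
ee_rot: [[0.997, 0.073, -0.0], [0.073, -0.997, 0.0], [-0.0, -0.0, -1.0]]
wrist_force: [0.1, 0.1, -1.1]
gripper_width: 0.689
gripper_force: 0.0
```

Run:
```python
from h import *
to((.539,-.411,.193),184)
```

```text
shift tool [0.7 0.9 0.5] cur yaw -175.8 rotz(tool) rad 0.003 t 46.9 tcp [ 0.5383 -0.4102  0.1935] j [-24.  28.   6.  -0. -68. 118.]
```

Run:
```python
from h import *
import pickle
c=cap('wrist');s=sense();c['tcp']=s['tcp_pos'];c['R']=s['ee_rot'];pickle.dump(c,open('up.pkl','wb'));save(c,'w8.png')
low=pickle.load(open('low.pkl','rb'))
print(s['tcp_pos'],c['fx'],c['mount'])
# row/col gradient profiles on front rim and sides
for n,q in(('low',low),('up',c)):
    g=cv2.cvtColor(q['img'],cv2.COLOR_RGB2GRAY).astype(float)
    print(n,'front',[(r,int(v)) for r,v in zip(range(84,120),g[84:120,295:345].mean(1))])
    print(n,'cols',[(k,int(v)) for k,v in zip(range(190,230),g[150:153,190:230].mean(0))])
    print(n,'colsR',[(k,int(v)) for k,v in zip(range(415,450),g[150:153,415:450].mean(0))])
```

```text
[ 0.5382638  -0.41014901  0.19347805] 366.5044906341652 [[-7.97104395e-05  9.52764052e-01  3.03711467e-01  8.47754415e-02]
 [ 9.99999892e-01 -6.31955786e-05  4.60703403e-04 -2.14807366e-05]
 [ 4.58134862e-04  3.03711471e-01 -9.52763944e-01 -1.61969470e-01]
 [ 0.00000000e+00  0.00000000e+00  0.00000000e+00  1.00000000e+00]]
low front [(84, 126), (85, 129), (86, 129), (87, 124), (88, 108), (89, 86), (90, 87), (91, 89), (92, 85), (93, 84), (94, 119), (95, 116), (96, 115), (97, 112), (98, 116), (99, 162), (100, 207), (101, 220), (102, 228), (103, 231), (104, 231), (105, 196), (106, 140), (107, 145), (108, 246), (109, 236), (110, 232), (111, 217), (112, 230), (113, 235), (114, 233), (115, 213), (116, 207), (117, 214), (118, 213), (119, 212)]
low cols [(190, 217), (191, 217), (192, 217), (193, 217), (194, 217), (195, 217), (196, 215), (197, 207), (198, 204), (199, 189), (200, 191), (201, 192), (202, 194), (203, 195), (204, 198), (205, 194), (206, 189), (207, 199), (208, 198), (209, 213), (210, 222), (211, 225), (212, 227), (213, 186), (214, 146), (215, 96), (216, 87), (217, 89), (218, 90),
[... 1147 characters left out ...]
 (206, 117), (207, 210), (208, 219), (209, 226), (210, 237), (211, 233), (212, 168), (213, 88), (214, 83), (215, 91), (216, 92), (217, 92), (218, 92), (219, 92), (220, 89), (221, 82), (222, 136), (223, 212), (224, 204), (225, 189), (226, 151), (227, 205), (228, 207), (229, 197)]
up colsR [(415, 105), (416, 76), (417, 78), (418, 80), (419, 78), (420, 78), (421, 78), (422, 78), (423, 83), (424, 93), (425, 130), (426, 203), (427, 218), (428, 219), (429, 207), (430, 168), (431, 111), (432, 169), (433, 173), (434, 171), (435, 169), (436, 168), (437, 165), (438, 168), (439, 169), (440, 170), (441, 171), (442, 172), (443, 172), (444, 170), (445, 172), (446, 171), (447, 170), (448, 170), (449, 170)]
```

View pics/w8.png

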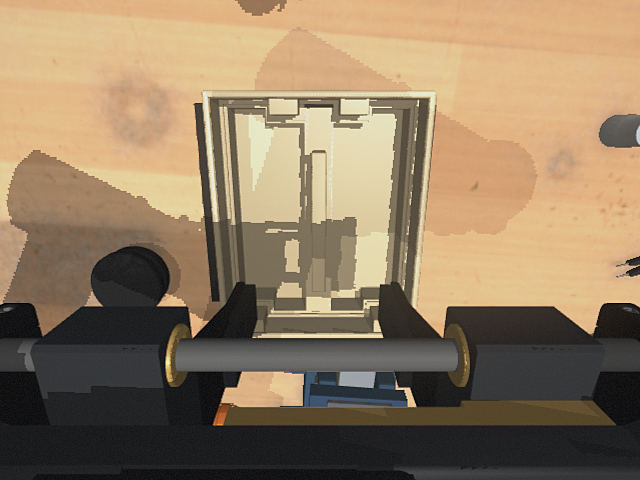

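Run:
```python
from h import *
import pickle
for n,row,cl,cr,z in(('low',(99.0,105.3),213.5,425.5,.070),('up',(90.5,96.5),212.2,425.2,.066)):
    q=pickle.load(open(n[:3]+'.pkl','rb'));R=np.array(q['R']);t=np.array(q['tcp'])
    f=lambda p:R.T@(ray(q,p,z)-t)*1000
    print(n,q['cx'],t,[np.round(f((318,r)),1) for r in row],np.round(f((cl,151)),1),np.round(f((cr,151)),1))
    # webs
    zz=z-.004
    rows=(157,297) if n=='low' else (151,291)
    print([np.round(R.T@(ray(q,(320,r),zz)-t)*1000,1) for r in rows])
    g=cv2.cvtColor(q['img'],cv2.COLOR_RGB2GRAY).astype(float)
    k=318 if n=='up' else 320
    p=g[145:165,k-3:k+4].mean(1);print('web top',[(145+i,int(v)) for i,v in enumerate(p)])
    p=g[284:304,k-3:k+4].mean(1);print('web bot',[(284+i,int(v)) for i,v in enumerate(p)])
    p=g[205:209,300:340].mean(0);print('web cols',[(300+i,int(v)) for i,v in enumerate(p)])
to((.539,-.411,.0395),184)
```

```text
low 317.21814079192114 [0.52968315 0.26203821 0.19760148] [array([ 99.8,   0.7, 127.6]), array([ 95.5,   0.8, 127.6])] [ 62.4 -79.7 127.6] [ 62.4  83.6 127.6]
[array([ 57.5,   2.4, 131.6]), array([-63.9,   2.7, 131.6])]
web top [(145, 133), (146, 133), (147, 132), (148, 134), (149, 132), (150, 132), (151, 134), (152, 133), (153, 133), (154, 134), (155, 135), (156, 132), (157, 105), (158, 97), (159, 99), (160, 108), (161, 133), (162, 133), (163, 131), (164, 132)]
web bot [(284, 238), (285, 237), (286, 237), (287, 237), (288, 237), (289, 237), (290, 237), (291, 237), (292, 236), (293, 236), (294, 236), (295, 237), (296, 237), (297, 220), (298, 239), (299, 237), (300, 237), (301, 236), (302, 236), (303, 236)]
web cols [(300, 113), (301, 135), (302, 133), (303, 130), (304, 130), (305, 131), (306, 137), (307, 130), (308, 129), (309, 131), (310, 130), (311, 131), (312, 127), (313, 109), (314, 125), (315, 133), (316, 132), (317, 131), (318, 131), (319, 131), (320, 131), (321, 130), (322, 132), (323, 131), (324, 131), (325, 132), (326, 126), (327, 120), (328, 132), (329, 130), (330, 130), (3
[... 754 characters left out ...]
298, 217), (299, 215), (300, 215), (301, 215), (302, 215), (303, 214)]
web cols [(300, 163), (301, 159), (302, 110), (303, 112), (304, 131), (305, 163), (306, 130), (307, 114), (308, 117), (309, 118), (310, 111), (311, 109), (312, 167), (313, 211), (314, 206), (315, 205), (316, 206), (317, 207), (318, 208), (319, 210), (320, 210), (321, 210), (322, 210), (323, 213), (324, 209), (325, 175), (326, 172), (327, 210), (328, 205), (329, 204), (330, 207), (331, 213), (332, 207), (333, 205), (334, 204), (335, 205), (336, 204), (337, 204), (338, 205), (339, 206)]
 shift tool [  0.7   0.9 154. ] cur yaw -175.8 rotz(tool) rad 0.004 t 46.95 tcp [ 0.5383 -0.4101  0.1935] j [-24.  28.   6.   0. -68. 118.]
```

Request:
step_arm --linear '[[2, 1, 40], [0, 0, 45], [0, 0, 40], [0, 0, 22], [0, 0, 6], [0, 0, 0], [0, 0, 0], [0, 0, 0], [0, 0, 0], [0, 0, 0]]' --delta_rot '[[0, 0, 0], [0, 0, 0], [0, 0, 0], [0, 0, 0], [0, 0, 0], [0, 0, 0], [0, 0, 0], [0, 0, 0], [0, 0, 0], [0, 0, 0]]' --grip '[50, 50, 50, 40, 40, 0, 0, 0, 0, 0]'

```text
time_s: 48.2
tcp_pos: [0.5414, -0.4108, 0.0414]
ee_rot: [[0.998, 0.071, 0.001], [0.071, -0.998, -0.001], [0.001, 0.001, -1.0]]
wrist_force: [0.1, 0.6, 2.8]
gripper_width: 0.136
gripper_force: 30.0
```

Request:
step_arm --linear '[[0, 0, 0], [0, 0, 0], [0, 0, -6], [0, 0, -15], [0, 0, -30], [0, 0, -40], [0, 0, -45], [0, 0, -45], [0, 0, 0]]' --delta_rot '[[0, 0, 0], [0, 0, 0], [0, 0, 0], [0, 0, 0], [0, 0, 0], [0, 0, 0], [0, 0, 0], [0, 0, 0], [0, 0, 0]]' --grip '[0, 0, 0, 0, 0, 0, 0, 0, 0]'

```text
time_s: 49.32
tcp_pos: [0.5428, -0.4118, 0.2271]
ee_rot: [[0.997, 0.07, 0.009], [0.07, -0.998, -0.005], [0.009, 0.006, -1.0]]
wrist_force: [0.6, -0.2, -3.5]
gripper_width: 0.133
gripper_force: 30.0
```

Request:
step_arm --linear '[[0, 0, 0], [0, 0, 0], [0, 0, 0], [0, 0, 0], [0, 0, 0], [0, 0, 0], [0, 0, 0], [0, 0, 0], [0, 0, 0], [0, 0, 0]]' --delta_rot '[[0, 0, 0.1], [0, 0, 0.16], [0, 0, 0.175], [0, 0, 0.175], [0, 0, 0.175], [0, 0, 0.175], [0, 0, 0.175], [0, 0, 0.175], [0, 0, 0.175], [0, 0, 0.175]]' --grip '[0, 0, 0, 0, 0, 0, 0, 0, 0, 0]'

```text
time_s: 50.58
tcp_pos: [0.5401, -0.4099, 0.2194]
ee_rot: [[-0.025, -1.0, -0.003], [-1.0, 0.025, 0.002], [-0.002, 0.003, -1.0]]
wrist_force: [-0.2, 1.1, -2.8]
gripper_width: 0.137
gripper_force: 30.0
```

Request:
step_arm --linear '[[0, 0, 0], [0, 0, 0], [0, 0, 0], [0, 0, 0], [0, 0, 0], [0, 0, 0], [0, 0, 0], [0, 0, 0], [0, 0, 0], [0, 0, 0]]' --delta_rot '[[0, 0, 0.175], [0, 0, 0.175], [0, 0, 0.175], [0, 0, 0.175], [0, 0, 0.175], [0, 0, 0.175], [0, 0, 0.175], [0, 0, 0.16], [0, 0, 0.097], [0, 0, 0]]' --grip '[0, 0, 0, 0, 0, 0, 0, 0, 0, 0]'

```text
time_s: 51.82
tcp_pos: [0.5402, -0.41, 0.2197]
ee_rot: [[-0.997, -0.071, -0.003], [-0.071, 0.998, 0.002], [0.002, 0.002, -1.0]]
wrist_force: [0.9, 1.3, -2.8]
gripper_width: 0.135
gripper_force: 30.0
```

Run:
```python
from h import *
to((.534,.264,.227),4)
```

```text
shift tool [-41.4 672.8  -6. ] cur yaw 4.0 rotz(tool) rad 0.001 t 51.825 tcp [ 0.5402 -0.41    0.2197] j [-24.  27.   9.  -0. -71. -62.]
```

Request:
step_arm --linear '[[-2, 30, 0], [-4, 46, 0], [-4, 56, 0], [-4, 56, 0], [-4, 56, 0], [-4, 56, 0], [-3, 56, 0], [-3, 56, 0], [-3, 56, 0], [-3, 56, 0]]' --delta_rot '[[0, 0, 0], [0, 0, 0], [0, 0, 0], [0, 0, 0], [0, 0, 0], [0, 0, 0], [0, 0, 0], [0, 0, 0], [0, 0, 0], [0, 0, 0]]' --grip '[0, 0, 0, 0, 0, 0, 0, 0, 0, 0]'

```text
time_s: 53.08
tcp_pos: [0.5376, 0.1163, 0.2211]
ee_rot: [[-0.997, -0.072, -0.001], [-0.072, 0.997, -0.0], [0.001, -0.0, -1.0]]
wrist_force: [1.0, 1.0, -2.6]
gripper_width: 0.136
gripper_force: 30.0
```

Request:
step_arm --linear '[[-3, 56, 0], [-2, 50, 0], [-2, 30, 0], [0, 12, 0], [0, 0, 0], [0, 0, 0]]' --delta_rot '[[0, 0, 0], [0, 0, 0], [0, 0, 0], [0, 0, 0], [0, 0, 0], [0, 0, 0]]' --grip '[0, 0, 0, 0, 0, 0]'

```text
time_s: 53.82
tcp_pos: [0.5348, 0.2615, 0.2213]
ee_rot: [[-0.998, -0.069, -0.001], [-0.069, 0.998, -0.001], [0.001, -0.001, -1.0]]
wrist_force: [-0.1, -0.2, -2.5]
gripper_width: 0.134
gripper_force: 30.0
```

Run:
```python
from h import *
to((.5344,.264,.125),4)
print(sense()['moment'])
```

```text
shift tool [ 0.2  2.5 96.3] cur yaw 4.0 rotz(tool) rad -0.001 t 53.825 tcp [0.5348 0.2615 0.2213] j [  42.   19.   -4.    0.  -67. -128.]
[-0.05507422 -0.03023916  0.01044415]
```

Request:
step_arm --linear '[[0, 2, 30], [0, 0, 35], [0, 0, 25], [0, 0, 12], [0, 0, 0], [0, 0, 0], [0, 0, 0]]' --delta_rot '[[0, 0, 0], [0, 0, 0], [0, 0, 0], [0, 0, 0], [0, 0, 0], [0, 0, 0], [0, 0, 0]]' --grip '[0, 0, 0, 0, 0, 0, 0]'

```text
time_s: 54.7
tcp_pos: [0.5354, 0.265, 0.1207]
ee_rot: [[-0.998, -0.07, 0.002], [-0.07, 0.998, 0.001], [-0.002, 0.001, -1.0]]
wrist_force: [-0.5, 0.5, -2.9]
gripper_width: 0.134
gripper_force: 30.0
```

Run:
```python
from h import *
to((.5344,.264,.1054),4)
```

```text
shift tool [ 1.1 -1.  15.3] cur yaw 4.0 rotz(tool) rad 0.0 t 54.7 tcp [0.5354 0.265  0.1207] j [  42.   24.  -12.    0.  -54. -128.]
```

Request:
step_arm --linear '[[1, -1, 3], [0, 0, 3], [0, 0, 3], [0, 0, 2], [0, 0, 2], [0, 0, 1], [0, 0, 0]]' --delta_rot '[[0, 0, 0], [0, 0, 0], [0, 0, 0], [0, 0, 0], [0, 0, 0], [0, 0, 0], [0, 0, 0]]' --grip '[0, 0, 0, 0, 0, 0, 0]'

```text
time_s: 55.58
tcp_pos: [0.5339, 0.2636, 0.1055]
ee_rot: [[-0.998, -0.07, 0.0], [-0.07, 0.998, 0.0], [-0.0, 0.0, -1.0]]
wrist_force: [0.5, -0.5, -2.8]
gripper_width: 0.133
gripper_force: 30.0
```

Request:
step_arm --linear '[[0, 0, 1], [0, 0, 1], [0, 0, 0]]' --delta_rot '[[0, 0, 0], [0, 0, 0], [0, 0, 0]]' --grip '[0, 0, 0]'

```text
time_s: 55.95
tcp_pos: [0.534, 0.2637, 0.1053]
ee_rot: [[-0.998, -0.07, 0.001], [-0.07, 0.998, 0.0], [-0.001, 0.0, -1.0]]
wrist_force: [-3.6, -0.8, 6.7]
gripper_width: 0.134
gripper_force: 30.0
```

Contact came at the expected stacking height. I'll release and look.

Request:
step_arm --linear '[[0, 0, 0], [0, 0, 0], [0, 0, 0], [0, 0, -20], [0, 0, -40], [0, 0, -40], [0, 0, 0]]' --delta_rot '[[0, 0, 0], [0, 0, 0], [0, 0, 0], [0, 0, 0], [0, 0, 0], [0, 0, 0], [0, 0, 0]]' --grip '[35, 35, 35, 40, 50, 50, 50]'

```text
time_s: 56.82
tcp_pos: [0.5358, 0.2648, 0.2073]
ee_rot: [[-0.998, -0.07, 0.007], [-0.07, 0.998, 0.005], [-0.007, 0.004, -1.0]]
wrist_force: [-0.2, 0.2, -0.4]
gripper_width: 0.567
gripper_force: 0.0
```

Request:
step_arm --linear '[[0, -40, -10], [0, -55, 0], [0, -55, 0], [0, -55, 0], [0, -44, 0], [0, 0, 0]]' --delta_rot '[[0, 0, 0], [0, 0, 0], [0, 0, 0], [0, 0, 0], [0, 0, 0], [0, 0, 0]]' --grip '[50, 50, 50, 50, 50, 50]'

```text
time_s: 57.58
tcp_pos: [0.5507, 0.0125, 0.2124]
ee_rot: [[-0.998, -0.065, -0.002], [-0.065, 0.998, -0.0], [0.002, -0.0, -1.0]]
wrist_force: [1.0, -0.1, -0.4]
gripper_width: 0.575
gripper_force: 0.0
```

Run:
```python
from h import *
a=cap('scene')['img'][220:400,140:340];c=cap('top');b=c['img'][150:330,110:310]
im=np.hstack([cv2.resize(a,None,fx=2,fy=2),cv2.resize(b,None,fx=2,fy=2)])[:,:,::-1];cv2.imwrite('pics/f1.png',im)
d=landmark_of('top','gate_bar')[0];print(d['score'],ray(c,d['point'],.062))
to((.545,.0145,.043),4)
```

```text
0.72 [0.55501429 0.01507004 0.062     ]
 shift tool [  6.   -0.6 169.8] cur yaw 4.0 rotz(tool) rad -0.0 t 57.725 tcp [0.5511 0.0155 0.2128] j [  18.   15.  -11.   -0.  -64. -104.]
```

View pics/f1.png

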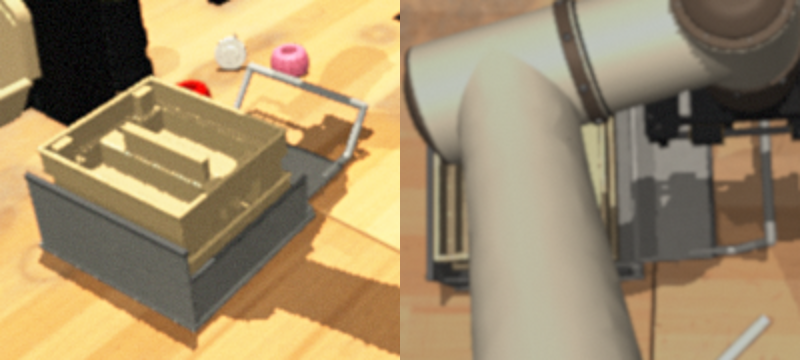

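Request:
step_arm --linear '[[6, 0, 40], [0, 0, 50], [0, 0, 50], [0, 0, 22], [0, 0, 8], [0, 0, 0], [0, 0, 0], [0, 0, 0], [0, 0, 0], [0, 0, 0]]' --delta_rot '[[0, 0, 0], [0, 0, 0], [0, 0, 0], [0, 0, 0], [0, 0, 0], [0, 0, 0], [0, 0, 0], [0, 0, 0], [0, 0, 0], [0, 0, 0]]' --grip '[50, 50, 50, 50, 50, 0, 0, 0, 0, 0]'

```text
time_s: 58.98
tcp_pos: [0.5455, 0.0145, 0.0439]
ee_rot: [[-0.998, -0.07, 0.001], [-0.07, 0.998, -0.0], [-0.001, -0.0, -1.0]]
wrist_force: [-0.1, -1.0, 2.0]
gripper_width: 0.122
gripper_force: 30.0
```

Request:
step_arm --linear '[[0, 0, 0], [0, 0, 0], [0, 0, 0], [0, 0, 0]]' --delta_rot '[[0, 0, 0], [0, 0, 0], [0, 0, 0], [0, 0, 0]]' --grip '[0, 0, 0, 0]'

```text
time_s: 59.48
tcp_pos: [0.5455, 0.0145, 0.0439]
ee_rot: [[-0.998, -0.07, 0.0], [-0.07, 0.998, -0.0], [-0.0, -0.0, -1.0]]
wrist_force: [-0.4, -3.0, 5.8]
gripper_width: 0.127
gripper_force: 30.0
```

Request:
step_arm --linear '[[0, 10, -23], [0, 13, -21], [0, 16, -19], [0, 19, -16], [0, 21, -13], [0, 23, -9], [0, 24, -6], [0, 25, -2], [0, 24, 2], [0, 20, 5]]' --delta_rot '[[0, 0, 0], [0, 0, 0], [0, 0, 0], [0, 0, 0], [0, 0, 0], [0, 0, 0], [0, 0, 0], [0, 0, 0], [0, 0, 0], [0, 0, 0]]' --grip '[0, 0, 0, 0, 0, 0, 0, 0, 0, 0]'

```text
time_s: 60.72
tcp_pos: [0.5317, 0.2098, 0.146]
ee_rot: [[-0.998, -0.07, 0.001], [-0.07, 0.998, -0.001], [-0.001, -0.001, -1.0]]
wrist_force: [1.1, -3.7, 1.7]
gripper_width: 0.124
gripper_force: 30.0
```

Request:
step_arm --linear '[[0, 3, 1], [0, 2, 0], [0, 0, 0]]' --delta_rot '[[0, 0, 0], [0, 0, 0], [0, 0, 0]]' --grip '[0, 0, 0]'

```text
time_s: 61.1
tcp_pos: [0.5314, 0.2133, 0.1447]
ee_rot: [[-0.998, -0.07, -0.0], [-0.07, 0.998, -0.002], [0.0, -0.002, -1.0]]
wrist_force: [0.4, -4.8, 4.9]
gripper_width: 0.127
gripper_force: 30.0
```

Request:
step_arm --linear '[[0, 2, 0], [0, 2, 1], [0, 0, 0]]' --delta_rot '[[0, 0, 0], [0, 0, 0], [0, 0, 0]]' --grip '[0, 0, 0]'

```text
time_s: 61.48
tcp_pos: [0.5313, 0.2141, 0.1445]
ee_rot: [[-0.998, -0.07, -0.001], [-0.07, 0.998, -0.008], [0.002, -0.007, -1.0]]
wrist_force: [2.8, -13.3, 8.4]
gripper_width: 0.125
gripper_force: 30.0
```

The gate is at its stop (the force rose to 13 N with no further travel). I'll relax back 2 mm, release and retreat upwards.

Request:
step_arm --linear '[[0, 0, 0], [0, 0, 0], [0, 0, 0], [0, 0, 0], [0, 0, -20], [0, 0, -40], [0, 0, -50], [0, -40, 0], [0, -55, 0], [0, -55, 0]]' --delta_rot '[[0, 0, 0], [0, 0, 0], [0, 0, 0], [0, 0, 0], [0, 0, 0], [0, 0, 0], [0, 0, 0], [0, 0, 0], [0, 0, 0], [0, 0, 0]]' --grip '[40, 40, 40, 40, 40, 40, 40, 40, 40, 40]'

```text
time_s: 62.72
tcp_pos: [0.5414, 0.0679, 0.2534]
ee_rot: [[-0.997, -0.071, 0.0], [-0.071, 0.997, 0.001], [-0.0, 0.001, -1.0]]
wrist_force: [1.8, 0.0, 0.0]
gripper_width: 0.461
gripper_force: 0.0
```

Request:
step_arm --linear '[[20, -55, 0], [20, -55, 0], [20, -55, 0], [20, -55, 0], [0, -40, 0], [0, 0, 0], [0, 0, 0]]' --delta_rot '[[0, 0, 0], [0, 0, 0], [0, 0, 0], [0, 0, 0], [0, 0, 0], [0, 0, 0], [0, 0, 0]]' --grip '[40, 40, 40, 40, 40, 40, 40]'

```text
time_s: 63.6
tcp_pos: [0.4799, -0.1958, 0.2531]
ee_rot: [[-0.998, -0.07, -0.0], [-0.07, 0.998, 0.001], [0.0, 0.001, -1.0]]
wrist_force: [-0.1, -0.1, 0.3]
gripper_width: 0.461
gripper_force: 0.0
```

Run:
```python
from h import *
for n in('top','scene'):
    c=cap(n)
    for l,z in(('gate_bar',.162),('upper_web',.126),('upper_card_end',.116),('lower_card_end',.056),('seal',0),('bottle',0),('tape',0)):
        for d in landmark_of(n,l)[:1]:print(n,l,round(d['score'],2),np.round(d['point']),ray(c,d['point'],z))
    for o in nuts(c,n):print(n,*o)
```

```text
top gate_bar 0.81 [192. 223.] [0.53589021 0.20819587 0.162     ]
top upper_web 0.7 [170. 227.] [0.53531362 0.26192695 0.126     ]
top upper_card_end 0.73 [170. 178.] [0.64322076 0.27025337 0.116     ]
top lower_card_end 0.64 [178. 279.] [0.43556404 0.25703836 0.056     ]
top seal 0.62 [402. 275.] [ 0.45630621 -0.23231971  0.        ]
top bottle 0.79 [453. 156.] [ 0.7392922  -0.35838778  0.        ]
top tape 0.88 [408. 322.] [ 0.35194969 -0.24340338  0.        ]
top 0.97 [156. 100.  50.] [ 0.2729 -0.3189] [444. 359.]
top 0.78 [143.  49.  42.] [0.7116 0.0869] [263. 162.]
scene gate_bar 0.66 [234. 267.] [0.53685241 0.21709616 0.162     ]
scene upper_web 0.73 [221. 290.] [0.5360575  0.26245773 0.126     ]
scene upper_card_end 0.75 [188. 282.] [0.63158317 0.27655001 0.116     ]
scene lower_card_end 0.71 [260. 330.] [0.43723292 0.25119053 0.056     ]
scene seal 0.89 [369. 254.] [ 0.46116159 -0.22583063  0.        ]
scene bottle 0.68 [322. 213.] [ 0.73727676 -0.35804267  0.        ]
scene tape 0.85 [404. 263.] [ 0.35578536 -0.24124454  0.        ]
scene 0.76 [229. 119.   9.] [ 0.27   -0.3125] [443. 256.]
scene 0.66 [227. 131. 148.] [ 0.6568 -0.0742] [284. 250.]
scene 0.39 [243.  57.  38.] [0.7226 0.0488] [238. 262.]
```

Everything checks out: the upper tote is turned (its card end is now at the far side), the gate is up, no nuts are left loose, and the seal, bottle and tape have not moved.

```bash
python3 -c "
from station import *
print(finish_job())"
```

```text
the job is handed in; nothing more can be done
None
```

I handed the job in at about 64 s of the 210 s: the three black cap nuts present lie on the lower tote's floor, the upper tote stands half-turned and level on top, and the gate is fully up again. No verdict came back.

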